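Nip a glue jar in the clamping board and unscrew its tight lid

TASK

The lid of the square glue jar is screwed on tight: slide the wooden stop along its track until the jar is nipped square against the fence, lock the stop there by turning its wing knob fully clockwise, then unscrew the lid anticlockwise and stop turning as soon as its lugs let go. Lift the lid straight up and finish still holding it, level, over the open mouth and a centimetre or two clear of the rim so that it drips back into the jar; do not put it down or let go. Leave the jar standing locked in the clamp, neither spun, tipped nor lifted, and leave the bar clamp, the offcuts and the brush alone.

Things in the scene. Friction and masses are not known exactly. Their poses are not given: they have to be found in the camera images.
- board: Clamping board fixed to the bench: plywood 160 (x) x 360 (y) x 18 mm, flat on top, with an aluminium T-track let in flush along its middle (y). Origin: centre of its underside, on the bench; z up, y along the track towards the fence. A hardwood fence 130 (x) x 45 (y) x 45 mm high is screwed across the +y end. Position and yaw vary.
- fence_face (a point): Middle of the fence's upright face that looks at the jar (towards the board's -y), 22.5 mm above the board's top; axes as the board's.
- stop (a joint): Travel of the sliding stop in m, 0 to 0.09, growing towards the fence (board +y). The gap between stop face and fence face is 0.164 minus this, so the 84 mm jar is nipped at about 0.080. Unlocked it slides with about 3 N and stays where left (pushing the loose jar along adds 3 to 9 N); locked it holds over 80 N. It can be slid by its wing knob.
- stop_face (a point): Middle of the stop's upright face that looks at the jar (towards board +y), 22.5 mm above the board's top; axes as the board's. The stop is a hardwood block 100 (x) x 60 (y) x 45 mm high on the T-track; its top is 63 mm above the bench.
- knob (a joint): Turn of the wing knob on top of the stop, in rad: 0 is slack, grows CLOCKWISE seen from above, comes up hard at its end at 1.4 (fully tight; 0.2 to 0.5 N m to turn). The stop is firmly locked from 1.2 on; the knob stays where left. At 0 the wing lies along the board's x axis, across the track. Starts slack, 0 to 0.25.
- knob_grip (a point): On the knob's vertical axis at mid-height of its wing, 92 mm above the bench, 38 mm behind the stop's face; x axis along the wing, turning with it. The wing is an upright black plastic bar 50 mm long, 12 mm thick, 18 mm high (83 to 101 mm above the bench); under it a hub of radius 11 mm from 80 mm up, on a thin bolt.
- jar: Loose white plastic jar full of glue, 0.45 to 0.9 kg, 84 x 84 mm square, 78 mm high to its flat shoulder, standing on the board between stop and fence, touching neither and a little askew. Origin: centre of its underside; axes along its sides, z up. Above the shoulder a round neck, 44 mm across, carries the lid.
- jar_mouth (a point): Centre of the jar's rim, the top of the neck, 102 mm above the jar's underside (120 mm above the bench); axes as the jar's. Four short thread ramps on the neck hold down the lid's four inner lugs. The lid's skirt must rise 18 mm from closed to clear the rim.
- lid: Loose grey plastic twist-off lid, 60 mm across, 21 mm high, 0.05 kg, ribbed skirt, screwed tight on the jar. Origin: centre of the skirt's lower edge; closed, this is 84 mm above the jar's underside (102 above the bench, 6 above the shoulder, 18 below the rim) and its x axis agrees with the jar's; z up.
- lid_top (a point): Centre of the lid's flat top, 21 mm above its origin; axes as the lid's. Breaking the lid loose takes 1 to 1.6 N m. Turned ANTICLOCKWISE from above, its lugs leave the threads at 0.82 rad (47 degrees) and it lifts straight off; from about 1.3 rad (75 degrees) they run into the next threads, so about 1.05 rad is right.
- bar_clamp: Bystander: steel bar clamp lying on the bench to the robot's right, bar 400 mm long, jaws 120 mm. Origin: underside at the middle of the bar.
- offcuts: Bystander: pile of three pale wooden slats, 75 x 160 x 42 mm in all, to the robot's left. Origin: centre of the underside.
- brush: Bystander: glue brush 190 mm long lying on the bench beyond the fence, to the left. Origin: under its middle.
Things that resemble listed ones, but are neither listed nor needed, are in the scene too. What is meant by the jar is not turquoise, and is the larger of those in its own colour.

How it is judged:
By the outcome, as a careful person would: the job done as asked, in the order asked, and still so for the second after the job is handed in, while the arm keeps its last pose, push and grip.
It also fails if it takes over 45 s, if anything falls off the work surface, if the arm or the gripper's body presses on something with over 40 N, if the wrist force passes 120 N, or if a joint passes its speed limit or range.

ROBOT

A 7-joint arm with a two-finger parallel gripper is mounted at the origin on the work surface. World frame = base frame: x ahead of the robot, y to its left, z up, the work surface at z = 0. Lengths are in m, angles in rad, forces in N, time in s.
With the tool pointing down it reaches from about 0.4 to 0.875 m from the base axis. Payload 6.5 kg.
Tool frame: the origin (TCP) lies between the finger pads; the fingertips stand 14 mm ahead of it and the grasp point (between the pads) lies 5 mm behind it (nose_length is the distance from the TCP to the fingertips, in m); z points along the fingers, x is the direction in which the jaws open and shut, and the axes are right-handed (so a half turn about z gives the same grasp; the last joint's range is limited). The gripper opens to 85 mm and grips with 20 to 120 N. Pads are 22 mm wide; open, the fingers measure 114 mm over their backs; the gripper's body (76 mm by 85 mm) begins 54 mm behind the grasp point. The pads swing forward as they close: fully open they stand 13 mm farther back than shut.
Start: joints at [1.062, 0.536, -0.004, 1.538, 0.003, 1.067, -0.071], TCP at [0.279, -0.587, 0.245] pointing down, gripper open.
Joint ranges: [-2.7, 2.7], [-0.37, 2.16], [-1.27, 1.26], [0.24, 2.4], [-1.31, 4.45], [0.19, 1.91], [-2.76, 2.76]. Speed limits (rad/s): [2.39, 2.39, 3.14, 3.14, 3.14, 3.14, 3.14].

INTERFACE

Orientations are given as a 3x3 rotation matrix whose columns are the frame's x, y, z axes.
In Python, from rig import state, get_image, sign_off, nose_length gives the robot as it stands.
- The arm moves only by the tool send_rows, never from a script. Its argument "moves" is a list of rows, each an object of numbers: "dx", "dy", "dz": the shift along the world's x, y, z in cm; "ax", "ay", "az": the turn, a rotation vector about the world's x, y, z in rad; "hand": the finger opening in cm, from 0 to 8.54. A call has 1 to 10 rows; each row shifts and turns the pose as measured when the row begins; what a row does not reach is not made up. A row lasts 1/10 s, in which the tool goes at most 50 mm and 8.59 degrees, less where a joint would pass 70% of its speed; a pose out of reach is approached as far as the arm can. A call is refused whole if a number of a shift passes 5 or a number of a turn 0.15, either way. A call with a gripper value outside its range is refused whole. The fingers move at their own pace and stop on an object; the grip force is fixed at half the most. Time passes only in rows, so rows that do not move let the fingers close. It gives the time, the measured TCP pose, the force and the opening at its end, in the units of the state.
- state(): the state, without advancing time (a new reading comes with each control period).
- get_image(name): name is "scene" or "top" or "wrist"; returns a dict with "img" (480x640x3 uint8, red, green, blue), "depth" (480x640 float32, m along the optical axis (not along the pixel's ray), 0 where there is no reading), "intrinsics" (3x3 intrinsics, pixels), "k1" (the pictures are not rectified: a ray, as slopes to the right and down, at radius r is drawn at 1 + k1 r^2 times it, then the intrinsics apply), "origin" and "orientation" of the camera in the world. Camera axes: x right, y down, z forward; pixel columns grow to the right and rows downward; lengths in m; the calibration is good to about 2 mm. A picture is of the moment at which its call begins.
- sign_off(): hands the job in, once; it reports no verdict.
The state is a dict: "time_s": time; "joints": joint angles; "qvel": joint speeds; "joint_efforts": joint torques, N m; "position": TCP position; "tcp_rot": TCP orientation; "force": force on the tool from outside, world axes, zero at the start; "wrist_torque": the same for the moment, N m; "gripper_width": finger opening in m.
Only numpy, scipy, OpenCV 4.12 (cv2) and the standard library are available. Lean on these libraries where they do the work, as an engineer would, in place of code of your own. Each camera call takes 0.05 s, during which the arm holds its last target.

## Working session

There is one attempt and no reset: what is moved stays moved. The work goes in short steps, Python scripts to look and compute and a tool call to move; the robot and the scene stay as the last step left them, time stands still between calls to the robot, and variables do not carry over. Pictures are saved under pics/ and viewed, and the job is handed in when it is done.

Besides the shell and the picture viewer there is one more tool, called after ">>>" as name(argument=value, ...) on one line, values as JSON. send_rows: Moves the arm, as the interface text tells. Its arguments: {"type":"object","properties":{"moves":{"type":"array","items":{"type":"object","properties":{"dx":{"type":"number"},"dy":{"type":"number"},"dz":{"type":"number"},"ax":{"type":"number"},"ay":{"type":"number"},"az":{"type":"number"},"hand":{"type":"number"}}}}},"required":["moves"]}

```bash
ls; mkdir -p pics; python3 - <<'E'
from rig import *
import cv2
s=state();print(s)
for n in ["scene","top","wrist"]:
    d=get_image(n); cv2.imwrite(f"pics/{n}0.png",d["img"][:,:,::-1]); print(n,d["intrinsics"],d["k1"],d["origin"],d["orientation"])
E
```

```text
pics
{'time_s': 0.0, 'joints': array([ 1.06180886,  0.53719029, -0.00446768,  1.538829  ,  0.00259884,
        1.06731123, -0.07117315]), 'qvel': array([-0.00051899, -0.00105763,  0.00066536,  0.0008443 , -0.00156114,
        0.0008511 ,  0.00034475]), 'joint_efforts': array([-4.80456242e-05, -5.83420622e+01,  1.04850546e+00, -2.59102929e+01,
        1.23751300e-02,  9.70007182e-03,  9.42107363e-06]), 'position': array([ 0.27824729, -0.58677827,  0.24441437]), 'tcp_rot': array([[ 4.28570281e-01, -9.03508055e-01, -8.41214512e-04],
       [-9.03506794e-01, -4.28571092e-01,  1.51408193e-03],
       [-1.72850545e-03,  1.11152505e-04, -9.99998500e-01]]), 'force': array([ 0.02891884,  0.50486614, -0.10157016]), 'wrist_torque': array([ 0.00333324, -0.011552  , -0.01271415]), 'gripper_width': 0.08504500410258378}
scene [[507.85655145   0.         324.26526703]
 [  0.         507.85655145 229.21153745]
 [  0.           0.           1.        ]] -0.08198091109219899 [1.33287347 0.06718396 1.07980138] [[-0.11578766  0.79089945 -0.60089207]
 [ 0.99320991  0.08531897 -0.07908695]
 [-0.01128233 -0.60596925 -0.79540805]]
top [[449.3535789    0.         318.08159075]
 [  0.         449.3535789  243.94958969]
 [  0.           0.           1.        ]] -0.05119923803944233 [ 0.43032057 -0.0442331   1.40347248] [[ 0.01663756 -0.99125832  0.13088211]
 [-0.99974345 -0.01448026  0.01741725]
 [-0.01536979 -0.13113831 -0.99124493]]
wrist [[401.60896222   0.         322.39329808]
 [  0.         401.60896222 243.97332609]
 [  0.           0.           1.        ]] -0.028630263915947564 [ 0.34713949 -0.5540445   0.3722906 ] [[ 0.42797298 -0.86231687 -0.27064504]
 [-0.90378877 -0.40907186 -0.12580172]
 [-0.00223232  0.29844568 -0.95442401]]
```

View pics/scene0.png

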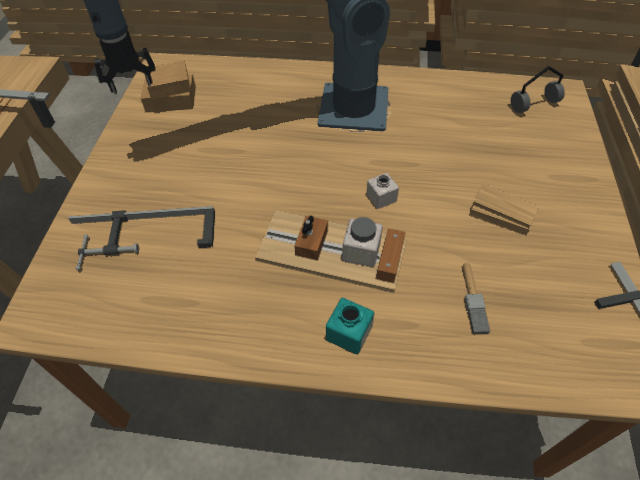

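View pics/top0.png

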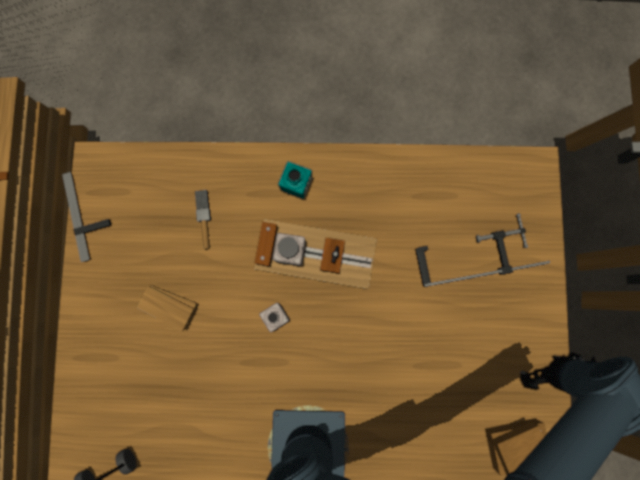

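The board with jar, stop and fence is at about top (315,255). The wing knob is on the stop at (335,255) and the grey lid at (288,247). A smaller white jar and a turquoise one are decoys.

```bash
cat > h.py <<'E'
import numpy as np, cv2
from rig import *
def ray(d,u,v):
    K=d["intrinsics"]; p=cv2.undistortPoints(np.array([[[u,v]]],float),K,np.array([d["k1"],0,0,0,0.]))[0,0]
    return d["orientation"]@np.array([p[0],p[1],1.])
def atz(d,u,v,z):
    r=ray(d,u,v); o=d["origin"]; return o+r*(z-o[2])/r[2]
def proj(d,P):
    P=np.atleast_2d(P); c=(P-d["origin"])@d["orientation"]
    return cv2.projectPoints(c.reshape(-1,1,3),np.zeros(3),np.zeros(3),d["intrinsics"],np.array([d["k1"],0,0,0,0.]))[0][:,0]
def crop(d,u0,v0,w,h,s,f):
    im=d["img"][v0:v0+h,u0:u0+w,::-1]; cv2.imwrite(f,cv2.resize(im,None,fx=s,fy=s,interpolation=cv2.INTER_CUBIC))
E
python3 - <<'E'
from h import *
d=get_image("top"); crop(d,245,210,140,90,5.5,"pics/t1.png")
d=get_image("scene"); crop(d,250,205,165,90,4.8,"pics/s1.png")
E
```

```text
(no output)
```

View pics/t1.png

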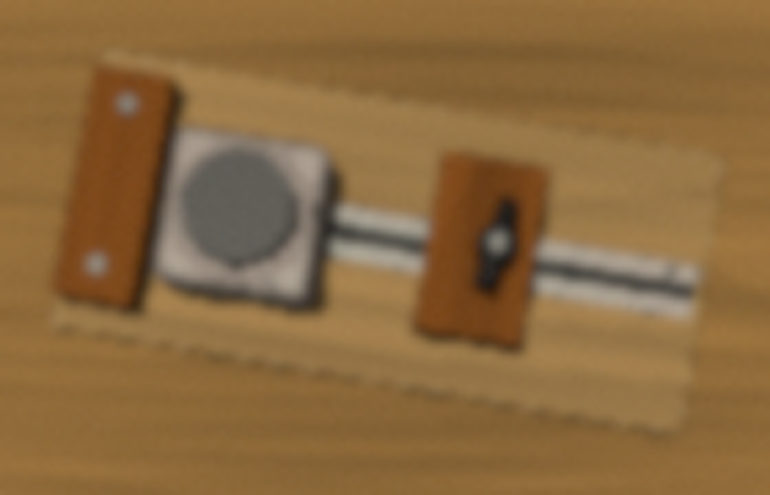

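View pics/s1.png

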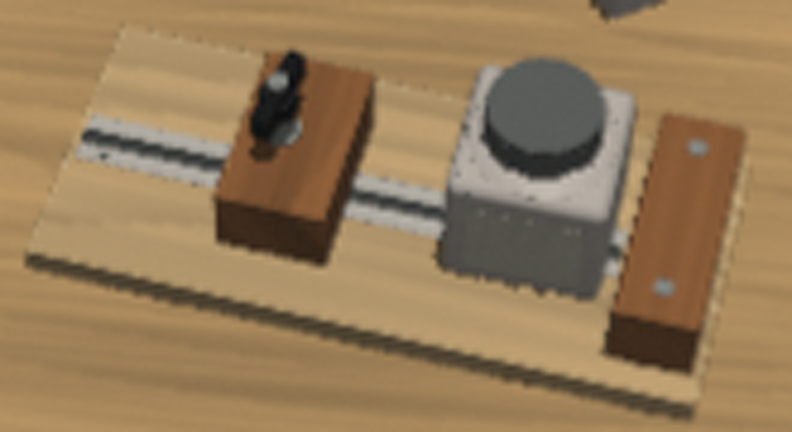

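```bash
python3 - <<'E'
from h import *
def run(name,u0,v0,s,pts):
    d=get_image(name); print(name); R={}
    for k,(l,z) in pts.items():
        R[k]=np.array([atz(d,u0+(a+.5)/s-.5,v0+(b+.5)/s-.5,z)[:2] for a,b in l]); print(k,R[k].round(4).tolist(),R[k].mean(0).round(4))
        if len(l)==4:
            q=R[k]; print("  sides",np.linalg.norm(q-np.roll(q,-1,0),axis=1).round(4),"ang",[round(float(np.degrees(np.arctan2(*(b-a)[::-1]))),1) for a,b in zip(q,np.roll(q,-1,0))])
run("top",245,210,5.5,dict(board=([(105,52),(718,158),(680,430),(55,330)],.018),fence=([(95,68),(178,82),(135,308),(58,290)],.063),
 stop=([(443,155),(548,168),(522,348),(417,332)],.063),knob=([(497,242)],.101),wing=([(508,200),(487,288)],.101),lid=([(238,207)],.123),jar=([(182,128),(330,145),(310,302),(158,275)],.096)))
run("scene",250,205,4.8,dict(board=([(123,27),(25,258),(692,410)],.018),fence=([(662,114),(745,128),(697,330),(610,318)],.063),
 stop=([(270,52),(374,75),(322,220),(218,198)],.063),knob=([(277,82)],.101),wing=([(292,55),(262,115)],.101),lid=([(546,104)],.123),jar=([(480,68),(635,95),(605,220),(447,185)],.096)))
E
```

```text
top
board [[0.6897, 0.1524], [0.6335, -0.1972], [0.4799, -0.176], [0.5303, 0.1754]] [ 0.5833 -0.0113]
  sides [0.354  0.1551 0.3551 0.1611] ang [-99.1, 172.2, 81.8, -8.2]
fence [[0.6722, 0.1512], [0.665, 0.105], [0.5397, 0.125], [0.5489, 0.1674]] [0.6065 0.1372]
  sides [0.0467 0.1268 0.0435 0.1244] ang [-98.9, 171.0, 77.8, -7.5]
stop [[0.6264, -0.0416], [0.62, -0.0992], [0.5213, -0.086], [0.5291, -0.0289]] [ 0.5742 -0.0639]
  sides [0.0579 0.0997 0.0576 0.0982] ang [-96.3, 172.4, 82.2, -7.4]
knob [[0.5747, -0.071]] [ 0.5747 -0.071 ]
wing [[0.5972, -0.0766], [0.5501, -0.066]] [ 0.5737 -0.0713]
lid [[0.5886, 0.065]] [0.5886 0.065 ]
jar [[0.6342, 0.0985], [0.6261, 0.0189], [0.5417, 0.0277], [0.5549, 0.109]] [0.5892 0.0635]
  sides [0.08   0.0849 0.0824 0.0801] ang [-95.8, 174.0, 80.8, -7.6]
scene
board [[0.4807, -0.1781], [0.6415, -0.2022], [0.6958, 0.1495]] [ 0.606  -0.0769]
fence [[0.5449, 0.1242], [0.5495, 0.1678], [0.677, 0.1469], [0.6746, 0.1039]] [0.6115 0.1357]
  sides [0.0438 0.1292 0.043  0.1312] ang [84.0, -9.3, -93.2, 171.1]
stop [[0.5256, -0.0862], [0.5352, -0.029], [0.6314, -0.0448], [0.6235, -0.0995]] [ 0.5789 -0.0648]
  sides [0.058  0.0975 0.0553 0.0989] ang [80.4, -9.3, -98.2, 172.3]
knob [[0.5749, -0.0742]] [ 0.5749 -0.0742]
wing [[0.5565, -0.0689], [0.5967, -0.0788]] [ 0.5766 -0.0738]
lid [[0.5914, 0.0634]] [0.5914 0.0634]
jar [[0.5507, 0.0279], [0.5598, 0.1081], [0.6392, 0.0972], [0.6264, 0.018]] [0.594  0.0628]
  sides [0.0807 0.0802 0.0802 0.0764] ang [83.6, -7.9, -99.2, 172.5]
```

>>> send_rows(moves=[{"dx": 1.7,"dy": 3.0,"az": 0.14},{"dx": 1.7,"dy": 3.0,"az": 0.14},{"dx": 1.7,"dy": 3.0,"az": 0.14},{"dx": 1.7,"dy": 3.0,"az": 0.14},{"dx": 1.7,"dy": 3.0,"az": 0.14},{"dx": 1.7,"dy": 3.0,"az": 0.14},{"dx": 1.7,"dy": 3.0,"az": 0.14},{"dx": 1.7,"dy": 3.0,"az": 0.14},{"dx": 1.7,"dy": 3.0,"az": 0.14},{"dx": 1.7,"dy": 3.0,"az": 0.14}])

```text
validation failed for argument at $.mo...
```

```bash
cat >> h.py <<'E'
def st():
    s=state(); R=s["tcp_rot"]; print("t",round(s["time_s"],2),"pos",s["position"].round(4),"yaw",round(float(np.degrees(np.arctan2(R[1,0],R[0,0]))),1),"tilt xy",R[:2,2].round(4),"F",s["force"].round(1),"T",s["wrist_torque"].round(2),"w",round(s["gripper_width"],4),"q",s["joints"].round(2)); return s
E
python3 -c "
from h import *
st();print(nose_length if not callable(nose_length) else nose_length())"
```

```text
t 0.35 pos [ 0.2784 -0.5872  0.2451] yaw -64.6 tilt xy [-0.0002  0.0004] F [ 0.7 -0.2 -0.3] T [ 0.01 -0.01 -0.02] w 0.0856 q [ 1.06  0.54 -0.    1.54  0.    1.07 -0.07]
0.014
```

>>> send_rows(moves=[{"dx": 1.7,"dy": 3.0,"dz": 0,"ax": 0,"ay": 0,"az": 0.14,"hand": 8.5}])

```text
time_s: 0.45
position: [0.2917, -0.5606, 0.2449]
tcp_rot: [[0.546, -0.838, -0.003], [-0.838, -0.546, -0.003], [0.001, 0.004, -1.0]]
force: [-0.2, -0.8, -0.4]
gripper_width: 0.0851
```

>>> send_rows(moves=[{"dx": 1.8,"dy": 3.1,"dz": 0,"ax": 0,"ay": 0,"az": 0.145,"hand": 8.5},{"dx": 1.8,"dy": 3.1,"dz": 0,"ax": 0,"ay": 0,"az": 0.145,"hand": 8.5},{"dx": 1.8,"dy": 3.1,"dz": 0,"ax": 0,"ay": 0,"az": 0.145,"hand": 8.5},{"dx": 1.8,"dy": 3.1,"dz": 0,"ax": 0,"ay": 0,"az": 0.145,"hand": 8.5},{"dx": 1.8,"dy": 3.1,"dz": 0,"ax": 0,"ay": 0,"az": 0.145,"hand": 8.5},{"dx": 1.8,"dy": 3.1,"dz": 0,"ax": 0,"ay": 0,"az": 0.145,"hand": 8.5},{"dx": 1.8,"dy": 3.1,"dz": 0,"ax": 0,"ay": 0,"az": 0.145,"hand": 8.5},{"dx": 1.8,"dy": 3.1,"dz": 0,"ax": 0,"ay": 0,"az": 0.145,"hand": 8.5},{"dx": 1.8,"dy": 3.1,"dz": 0,"ax": 0,"ay": 0,"az": 0.145,"hand": 8.5},{"dx": 1.8,"dy": 3.1,"dz": 0,"ax": 0,"ay": 0,"az": 0.145,"hand": 8.5}])

```text
time_s: 1.45
position: [0.4758, -0.2399, 0.2462]
tcp_rot: [[0.874, 0.485, 0.006], [0.485, -0.874, -0.006], [0.003, 0.008, -1.0]]
force: [0.3, 0.8, -0.4]
gripper_width: 0.085
```

```bash
python3 -c "
from h import *
st()"
```

```text
t 1.45 pos [ 0.4758 -0.2399  0.2462] yaw 29.0 tilt xy [ 0.0063 -0.0059] F [ 0.3  0.8 -0.4] T [ 0.04 -0.04  0.  ] w 0.085 q [ 0.76  0.37 -0.48  1.83  0.21  0.98  0.7 ]
```

>>> send_rows(moves=[{"dx": 1.8,"dy": 3.1,"dz": 0,"ax": 0,"ay": 0,"az": 0.145,"hand": 8.5},{"dx": 1.8,"dy": 3.1,"dz": 0,"ax": 0,"ay": 0,"az": 0.145,"hand": 8.5},{"dx": 1.8,"dy": 3.1,"dz": 0,"ax": 0,"ay": 0,"az": 0.145,"hand": 8.5},{"dx": 1.8,"dy": 3.1,"dz": 0,"ax": 0,"ay": 0,"az": 0.145,"hand": 8.5},{"dx": 1.8,"dy": 3.0,"dz": 0,"ax": 0,"ay": 0,"az": 0.145,"hand": 8.5},{"dx": 0.5,"dy": 0.5,"dz": 0,"ax": 0,"ay": 0,"az": 0.09,"hand": 8.5},{"dx": 0,"dy": 0,"dz": 0,"ax": 0,"ay": 0,"az": 0,"hand": 8.5}])

```text
time_s: 2.15
position: [0.576, -0.0684, 0.2477]
tcp_rot: [[0.209, 0.978, 0.013], [0.978, -0.209, 0.004], [0.006, 0.012, -1.0]]
force: [-0.1, -1.3, -0.4]
gripper_width: 0.0848
```

```bash
python3 -c "
from h import *
st()
d=get_image('wrist');cv2.imwrite('pics/w1.png',d['img'][:,:,::-1])
np.save('w1.npy',d,allow_pickle=True)
B=np.array([.5850,-.0120]);
print(proj(d,[[.5749,-.0725,.101],[.59,.064,.123]]))"
```

```text
t 2.15 pos [ 0.576  -0.0684  0.2477] yaw 78.0 tilt xy [0.0131 0.0037] F [-0.1 -1.3 -0.4] T [-0.02  0.03 -0.03] w 0.0848 q [ 0.55  0.5  -0.69  1.71  0.36  1.05  1.11]
[[314.65446489 228.79575959]
 [523.77940036 217.39492328]]
```

View pics/w1.png

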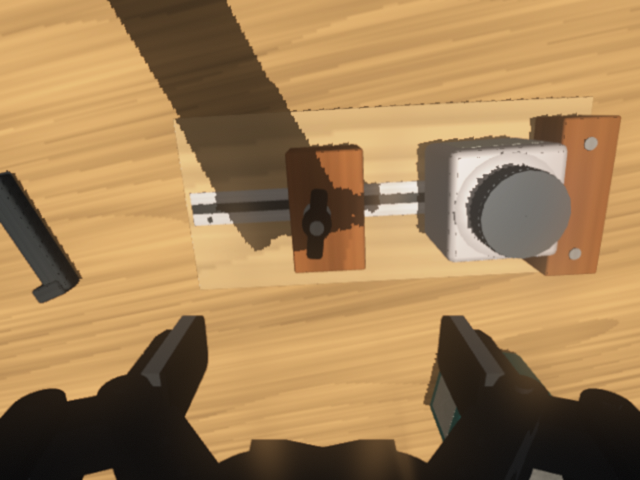

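```bash
python3 -c "
from h import *
d=np.load('w1.npy',allow_pickle=True).item()
crop(d,270,130,120,160,3.7,'pics/w1a.png'); crop(d,410,90,220,200,3.6,'pics/w1b.png')"
```

```text
(no output)
```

View pics/w1a.png

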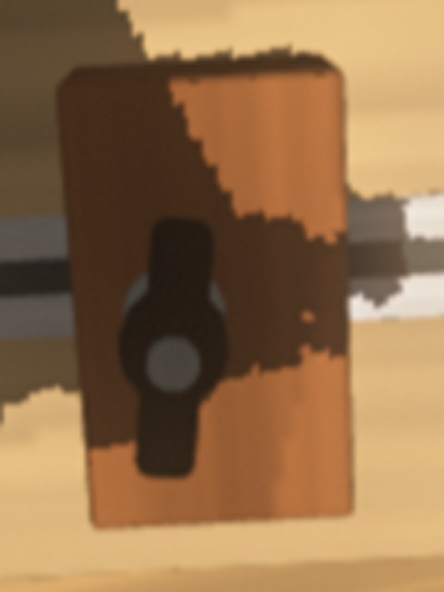

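View pics/w1b.png

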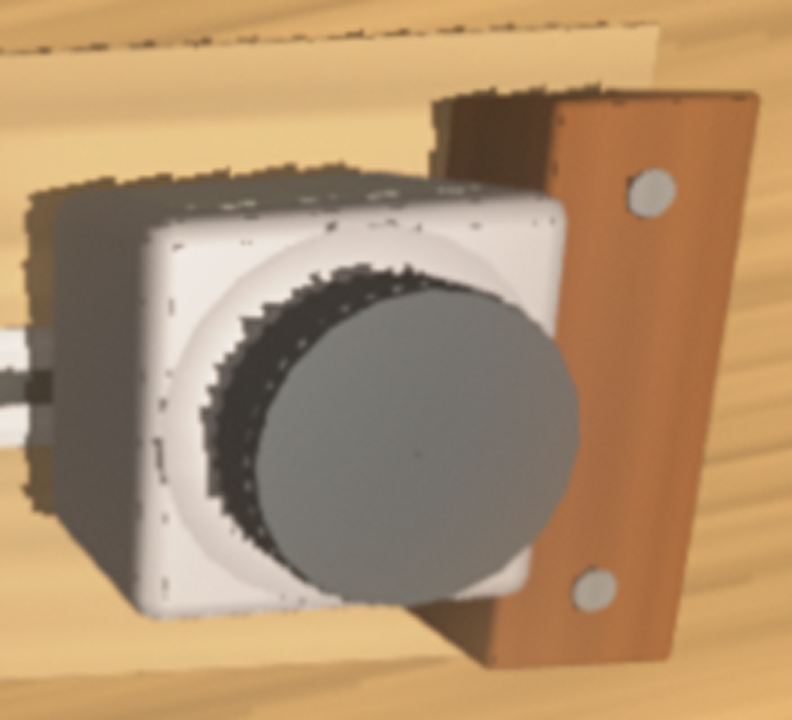

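```bash
python3 - <<'E'
from h import *
d=np.load('w1.npy',allow_pickle=True).item()
def P(u0,v0,s,l,z): return np.array([atz(d,u0+(a+.5)/s-.5,v0+(b+.5)/s-.5,z)[:2] for a,b in l])
def show(n,q):
    print(n,q.round(4).tolist(),q.mean(0).round(4)); 
    if len(q)==4: print("  sides",np.linalg.norm(q-np.roll(q,-1,0),axis=1).round(4),"ang",[round(float(np.degrees(np.arctan2(*(b-a)[::-1]))),1) for a,b in zip(q,np.roll(q,-1,0))])
show("wing4",P(270,130,3.7,[(151,218),(213,218),(195,475),(137,475)],.101))
show("stop",P(270,130,3.7,[(60,78),(343,72),(353,515),(92,526)],.063))
show("fence",P(410,90,3.6,[(554,97),(760,96),(670,658),(490,666)],.063))
show("lid",P(410,90,3.6,[(418,448)],.123))
show("jar",P(410,90,3.6,[(150,220),(566,195),(527,592),(145,615)],.096))
# depth points on wing
D=d["depth"]
for u,v in [(316,197),(314,248),(318,228),(345,180),(520,215)]:
    z=D[v,u]; r=ray(d,u,v); print((u,v),(d["origin"]+r*z).round(4))
E
```

```text
wing4 [[0.5463, -0.0692], [0.5487, -0.0579], [0.5976, -0.0718], [0.5952, -0.0829]] [ 0.5719 -0.0704]
  sides [0.0115 0.0508 0.0114 0.0508] ang [77.9, -15.8, -102.2, 164.3]
stop [[0.5206, -0.0834], [0.5316, -0.0263], [0.6281, -0.0416], [0.6182, -0.0997]] [ 0.5746 -0.0628]
  sides [0.0581 0.0977 0.0589 0.099 ] ang [79.1, -9.0, -99.6, 170.5]
fence [[0.5391, 0.1264], [0.5477, 0.17], [0.6734, 0.1504], [0.6661, 0.1076]] [0.6066 0.1386]
  sides [0.0444 0.1273 0.0434 0.1284] ang [78.9, -8.9, -99.7, 171.6]
lid [[0.588, 0.0654]] [0.588  0.0654]
jar [[0.5419, 0.0302], [0.5535, 0.1091], [0.6333, 0.0989], [0.6214, 0.0202]] [0.5875 0.0646]
  sides [0.0798 0.0805 0.0797 0.0801] ang [81.6, -7.3, -98.6, 172.8]
(316, 197) [ 0.553  -0.0667  0.1003]
(314, 248) [ 0.5896 -0.0763  0.0984]
(318, 228) [ 0.5744 -0.07    0.1027]
(345, 180) [ 0.5521 -0.0437  0.0617]
(520, 215) [0.5877 0.0615 0.1234]
```

>>> send_rows(moves=[{"dx": -0.3,"dy": -0.2,"dz": -2,"ax": -0.004,"ay": 0.013,"az": -0.05,"hand": 8.5},{"dx": 0,"dy": 0,"dz": -3,"ax": 0,"ay": 0,"az": 0,"hand": 8.5},{"dx": 0,"dy": 0,"dz": -3,"ax": 0,"ay": 0,"az": 0,"hand": 8.5},{"dx": 0,"dy": 0,"dz": -2,"ax": 0,"ay": 0,"az": 0,"hand": 6},{"dx": 0,"dy": 0,"dz": 0,"ax": 0,"ay": 0,"az": 0,"hand": 4}])

```text
time_s: 2.7
position: [0.5708, -0.0778, 0.1457]
tcp_rot: [[0.283, 0.959, 0.001], [0.959, -0.283, -0.006], [-0.005, 0.003, -1.0]]
force: [0.5, 0.3, -0.4]
gripper_width: 0.0588
```

```bash
python3 -c "
from h import *
st()"
```

```text
t 2.7 pos [ 0.5708 -0.0778  0.1457] yaw 73.5 tilt xy [ 0.001 -0.006] F [ 0.5  0.3 -0.4] T [ 0.02 -0.03 -0.01] w 0.0588 q [ 0.5   0.62 -0.61  1.79  0.45  0.87  0.97]
```

>>> send_rows(moves=[{"dx": 0.2,"dy": 0.7,"dz": -1.5,"ax": 0.006,"ay": 0,"az": 0.02,"hand": 4},{"dx": 0,"dy": 0,"dz": -1.5,"ax": 0,"ay": 0,"az": 0,"hand": 4},{"dx": 0,"dy": 0,"dz": 0,"ax": 0,"ay": 0,"az": 0,"hand": 4}])

```text
time_s: 3.0
position: [0.5735, -0.0724, 0.1155]
tcp_rot: [[0.268, 0.963, 0.003], [0.963, -0.268, -0.001], [-0.0, 0.003, -1.0]]
force: [0.5, 0.2, 0.4]
gripper_width: 0.04
```

```bash
python3 -c "
from h import *
st()
d=get_image('wrist');crop(d,160,100,320,380,1.5,'pics/w2.png')
print(proj(d,[[.573,-.071,.101]]))"
```

```text
t 3.0 pos [ 0.5735 -0.0724  0.1155] yaw 74.4 tilt xy [ 0.0033 -0.0011] F [0.5 0.2 0.4] T [-0.01 -0.04  0.03] w 0.04 q [ 0.48  0.66 -0.59  1.8   0.48  0.82  0.95]
[[324.86884425 319.29003155]]
```

View pics/w2.png

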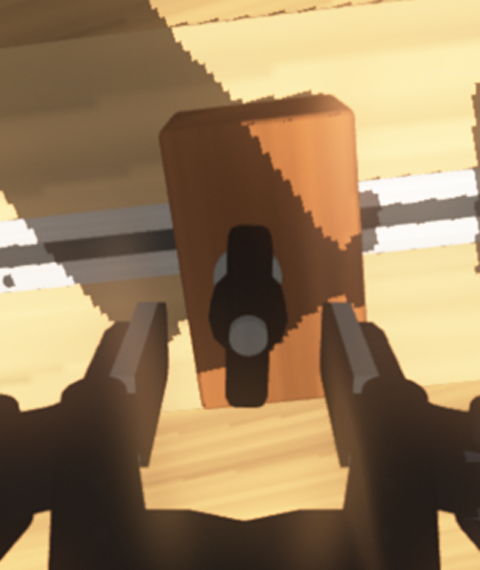

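>>> send_rows(moves=[{"dx": 0.1,"dy": 0.1,"dz": -1.0,"ax": 0,"ay": 0.003,"az": 0,"hand": 4},{"dx": 0,"dy": 0,"dz": -0.6,"ax": 0,"ay": 0,"az": 0,"hand": 3.5},{"dx": 0,"dy": 0,"dz": 0,"ax": 0,"ay": 0,"az": 0,"hand": 3}])

```text
time_s: 3.35
position: [0.5765, -0.071, 0.1005]
tcp_rot: [[0.268, 0.963, 0.004], [0.963, -0.268, -0.001], [-0.0, 0.004, -1.0]]
force: [-0.0, 0.6, 0.4]
gripper_width: 0.0298
```

```bash
python3 -c "
from h import *
st()"
```

```text
t 3.35 pos [ 0.5765 -0.071   0.1005] yaw 74.4 tilt xy [ 0.0041 -0.0012] F [-0.   0.6  0.4] T [ 0.02 -0.02  0.  ] w 0.0298 q [ 0.46  0.69 -0.57  1.8   0.5   0.8   0.94]
```

>>> send_rows(moves=[{"dx": -0.2,"dy": 0,"dz": -0.1,"ax": 0,"ay": 0.003,"az": 0,"hand": 2},{"dx": 0,"dy": 0,"dz": 0,"ax": 0,"ay": 0,"az": 0,"hand": 0},{"dx": 0,"dy": 0,"dz": 0,"ax": 0,"ay": 0,"az": 0,"hand": 0},{"dx": 0,"dy": 0,"dz": 0,"ax": 0,"ay": 0,"az": 0,"hand": 0}])

```text
time_s: 3.75
position: [0.5756, -0.0711, 0.1006]
tcp_rot: [[0.269, 0.963, 0.004], [0.963, -0.269, -0.001], [-0.0, 0.004, -1.0]]
force: [0.4, -0.4, -1.6]
gripper_width: 0.0186
```

```bash
python3 -c "
from h import *
st()"
```

```text
t 3.75 pos [ 0.5756 -0.0711  0.1006] yaw 74.4 tilt xy [ 0.0037 -0.0014] F [ 0.4 -0.4 -1.6] T [ 0.04 -0.1   0.01] w 0.0186 q [ 0.46  0.68 -0.57  1.8   0.5   0.8   0.94]
```

>>> send_rows(moves=[{"dx": 0,"dy": 0,"dz": 0,"ax": 0,"ay": 0,"az": 0,"hand": 0},{"dx": 0,"dy": 0,"dz": 0,"ax": 0,"ay": 0,"az": 0,"hand": 0}])

```text
time_s: 3.95
position: [0.5757, -0.0711, 0.1006]
tcp_rot: [[0.269, 0.963, 0.004], [0.963, -0.269, -0.001], [-0.0, 0.004, -1.0]]
force: [0.6, -0.4, -1.2]
gripper_width: 0.0188
```

```bash
python3 -c "
from h import *
st()
d=get_image('wrist');crop(d,160,100,320,380,1.5,'pics/w3.png')"
```

```text
t 3.95 pos [ 0.5757 -0.0711  0.1006] yaw 74.4 tilt xy [ 0.0039 -0.0013] F [ 0.6 -0.4 -1.2] T [ 0.04 -0.06  0.  ] w 0.0188 q [ 0.46  0.68 -0.57  1.8   0.5   0.8   0.94]
```

View pics/w3.png

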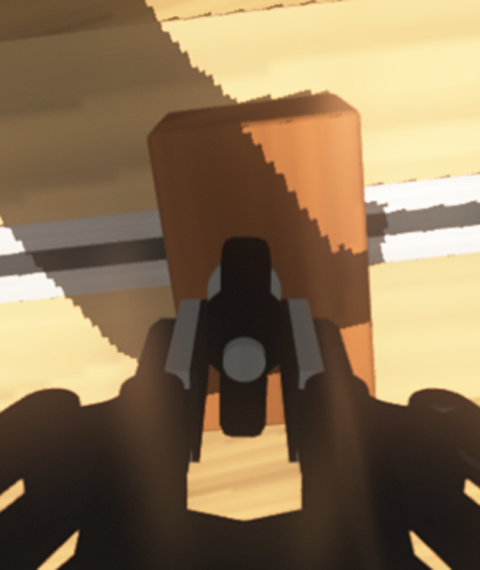

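>>> send_rows(moves=[{"dx": 0,"dy": 0,"dz": 0,"ax": 0,"ay": 0,"az": 0,"hand": 3},{"dx": 0,"dy": 0,"dz": 0,"ax": 0,"ay": 0,"az": 0,"hand": 3},{"dx": 0,"dy": 0,"dz": 0.6,"ax": 0,"ay": 0.004,"az": 0,"hand": 3},{"dx": 0,"dy": 0,"dz": 0,"ax": 0,"ay": 0,"az": 0,"hand": 0},{"dx": 0,"dy": 0,"dz": 0,"ax": 0,"ay": 0,"az": 0,"hand": 0},{"dx": 0,"dy": 0,"dz": 0,"ax": 0,"ay": 0,"az": 0,"hand": 0},{"dx": 0,"dy": 0,"dz": 0,"ax": 0,"ay": 0,"az": 0,"hand": 0}])

```text
time_s: 4.7
position: [0.5758, -0.0711, 0.108]
tcp_rot: [[0.269, 0.963, -0.0], [0.963, -0.269, -0.002], [-0.002, 0.0, -1.0]]
force: [0.2, -0.6, -0.7]
gripper_width: 0.0166
```

```bash
python3 -c "
from h import *
st()
d=get_image('wrist');crop(d,160,100,320,380,1.5,'pics/w4.png')"
```

```text
t 4.7 pos [ 0.5758 -0.0711  0.108 ] yaw 74.4 tilt xy [-0.0003 -0.0017] F [ 0.2 -0.6 -0.7] T [ 0.02 -0.02 -0.03] w 0.0166 q [ 0.47  0.68 -0.58  1.8   0.49  0.82  0.94]
```

View pics/w4.png

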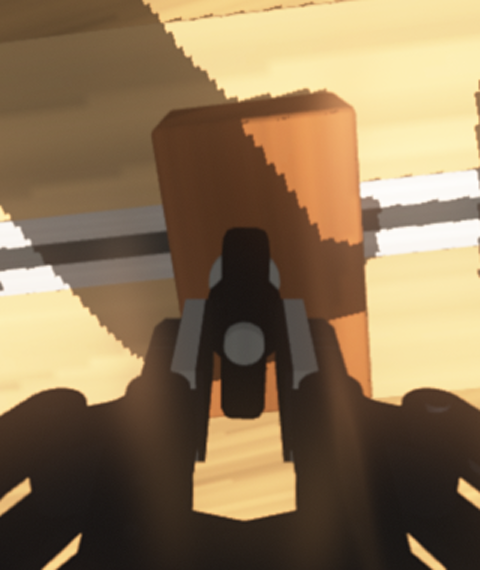

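>>> send_rows(moves=[{"dx": 0,"dy": 0,"dz": 0,"ax": 0,"ay": 0,"az": 0,"hand": 0},{"dx": 0,"dy": 0,"dz": 0,"ax": 0,"ay": 0,"az": 0,"hand": 0}])

```text
time_s: 4.95
position: [0.5757, -0.0711, 0.1079]
tcp_rot: [[0.269, 0.963, -0.0], [0.963, -0.269, -0.002], [-0.002, 0.0, -1.0]]
force: [-0.4, 0.6, -0.2]
gripper_width: 0.0164
```

```bash
python3 -c "
from h import *
st()
d=get_image('wrist');crop(d,250,240,150,160,5,'pics/w5.png')"
```

```text
t 4.95 pos [ 0.5757 -0.0711  0.1079] yaw 74.4 tilt xy [-0.0005 -0.0018] F [-0.4  0.6 -0.2] T [0.09 0.05 0.01] w 0.0164 q [ 0.47  0.68 -0.58  1.8   0.49  0.82  0.94]
```

View pics/w5.png

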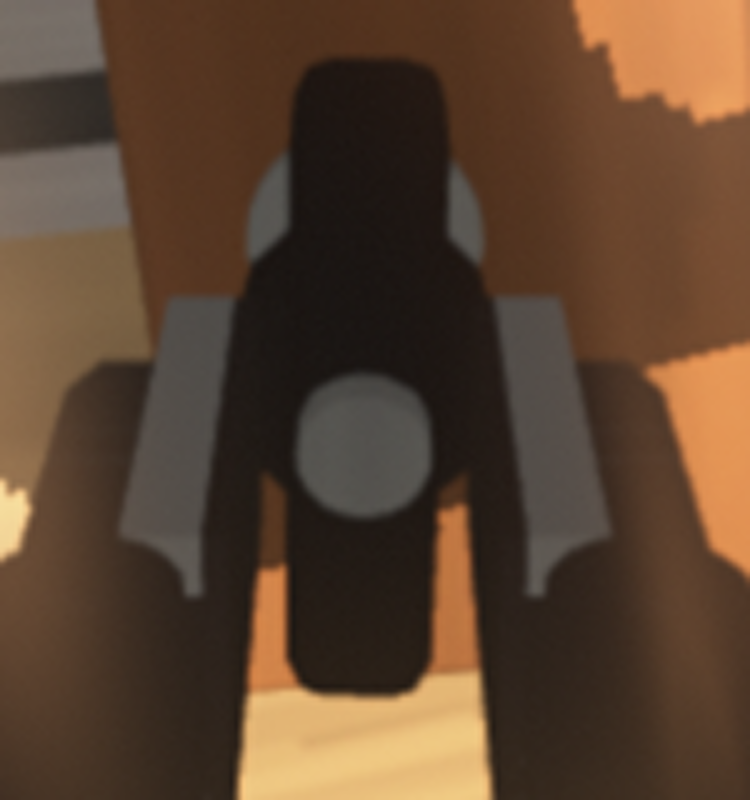

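```bash
python3 -c "
from h import *
d=get_image('wrist'); D=d['depth']
for v in range(285,362,4):
    row=[]
    for u in range(288,362,4):
        z=D[v,u]; p=d['origin']+ray(d,u,v)*z; row.append('%4d'%(round(p[2]*1000)))
    print(v,' '.join(row))
crop(get_image('scene'),285,200,70,60,10,'pics/s2.png')
"
```

```text
285   63   62   63   64   65   98  100  100  101  100  101  100  100   64   64   62   62   63   61
289   62   61   61   63   83   98  100  101   99  101  102  101   99   84   65   61   63   63   62
293   62   63   62   83   87   99  100  100  101  100  100  101   99   88   85   63   62   62   63
297   62   62   62   87   92   99   99  100  100  100  100  100   98   91   89   62   62   62   63
301   99   99   99   99   94   98  101  100  101  100  100  100   99   95   96   98   98   99   99
305  103  102  102  102   95   99   99  100  100  100  100  100  100   95   96  103  101  102  101
309  106  106  105  102   95   98  100   99  100  100  101  100   99   96   97  105  106  106  106
313  108  108  108  102   95  236   99  100  101   99  100  101  100   96   97  108  109  109  107
317  111  112  112  103   95   98   98  101  103  102  103  101   99   95   98  112  111  111  112
321  115  114  114  104   95  100  101  103  104  103  104  102   99   95   98  115  115  115  114
325  117  116  117  104   95   98  103  103  104  103  104  103   98   95   98  117  117  117  118
329  119  1
[... 179 characters left out ...]
22  123
337  125  125  124  107   63   98  104  104  103  103  104  103   98   63  100  121  125  125  125
341  127  127  125  105   62   99  100  103  104  104  105  100   98   62  100  122  128  126  128
345  129  129  125  107   62   99  100  100  100   99  100  101   98   63  100  123  130  129  130
349  130  131  126  107   62   98  100  100  100  100  101  101   97   63  100  123  130  130  130
353  131  130  127  108   62   99  100  100  100  100  101  100   97   63  101  123  131  130  136
357  130  130  127  108   63   98  100   99  100  100  101  100   98   62   61  123  130  130  138
361  131  130  127  109   62  100  100   99  100  100   99   99   97   62   63  124  130  131  139
```

View pics/s2.png

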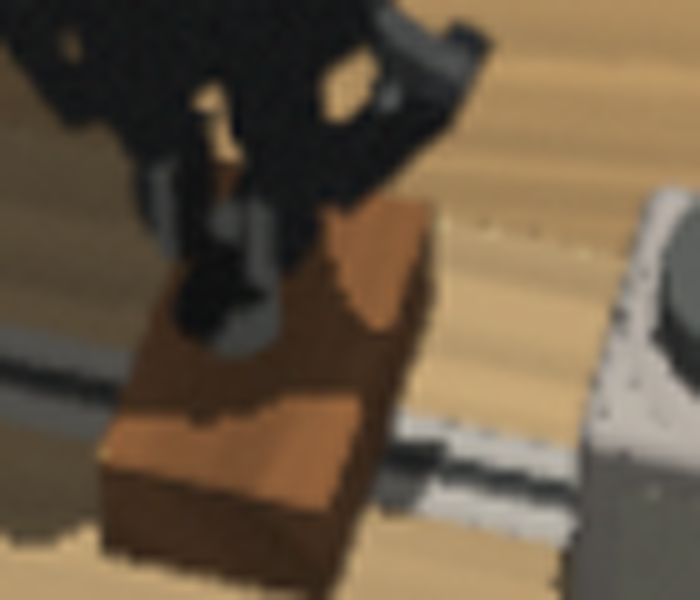

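>>> send_rows(moves=[{"dx": 0,"dy": 0,"dz": 0,"ax": 0,"ay": 0,"az": 0,"hand": 2.6},{"dx": 0,"dy": 0,"dz": 0,"ax": 0,"ay": 0,"az": 0,"hand": 2.6},{"dx": -0.1,"dy": 0,"dz": -0.3,"ax": 0,"ay": 0,"az": 0,"hand": 2.6},{"dx": 0,"dy": 0,"dz": 0,"ax": 0,"ay": 0,"az": 0,"hand": 0},{"dx": 0,"dy": 0,"dz": 0,"ax": 0,"ay": 0,"az": 0,"hand": 0},{"dx": 0,"dy": 0,"dz": 0,"ax": 0,"ay": 0,"az": 0,"hand": 0}])

```text
time_s: 5.7
position: [0.5748, -0.0711, 0.1049]
tcp_rot: [[0.269, 0.963, -0.0], [0.963, -0.269, -0.002], [-0.002, 0.0, -1.0]]
force: [0.1, 0.4, 0.2]
gripper_width: 0.0177
```

```bash
python3 -c "
from h import *
st()"
```

```text
t 5.7 pos [ 0.5748 -0.0711  0.1049] yaw 74.4 tilt xy [-0.0002 -0.0019] F [0.1 0.4 0.2] T [-0.02  0.02 -0.05] w 0.0177 q [ 0.47  0.68 -0.58  1.8   0.5   0.81  0.94]
```

Gripped. Now I'll slide the stop.

>>> send_rows(moves=[{"dx": 0.16,"dy": 1.0,"dz": 0,"ax": 0,"ay": 0,"az": 0,"hand": 0},{"dx": 0.16,"dy": 1.0,"dz": 0,"ax": 0,"ay": 0,"az": 0,"hand": 0},{"dx": 0.16,"dy": 1.0,"dz": 0,"ax": 0,"ay": 0,"az": 0,"hand": 0},{"dx": 0.16,"dy": 1.0,"dz": 0,"ax": 0,"ay": 0,"az": 0,"hand": 0}])

```text
time_s: 6.1
position: [0.5808, -0.0333, 0.1049]
tcp_rot: [[0.273, 0.962, -0.002], [0.962, -0.273, -0.007], [-0.008, -0.0, -1.0]]
force: [-1.6, -3.8, 1.6]
gripper_width: 0.0183
```

```bash
python3 -c "
from h import *
st()"
```

```text
t 6.1 pos [ 0.5808 -0.0333  0.1049] yaw 74.2 tilt xy [-0.0023 -0.0075] F [-1.6 -3.8  1.6] T [-0.59  0.19  0.01] w 0.0183 q [ 0.39  0.68 -0.57  1.79  0.5   0.82  0.87]
```

>>> send_rows(moves=[{"dx": 0.12,"dy": 0.8,"dz": 0,"ax": 0.005,"ay": 0,"az": 0,"hand": 0},{"dx": 0.12,"dy": 0.8,"dz": 0,"ax": 0,"ay": 0,"az": 0,"hand": 0}])

```text
time_s: 6.3
position: [0.5836, -0.0153, 0.1049]
tcp_rot: [[0.272, 0.962, -0.002], [0.962, -0.272, -0.002], [-0.003, -0.001, -1.0]]
force: [-0.7, -2.9, 1.4]
gripper_width: 0.0181
```

```bash
python3 -c "
from h import *
st()
d=get_image('wrist');cv2.imwrite('pics/w6.png',d['img'][:,:,::-1])"
```

```text
t 6.3 pos [ 0.5836 -0.0153  0.1049] yaw 74.2 tilt xy [-0.0018 -0.0023] F [-0.7 -2.9  1.4] T [-1.07  0.14 -0.  ] w 0.0181 q [ 0.37  0.69 -0.58  1.79  0.5   0.82  0.84]
```

View pics/w6.png

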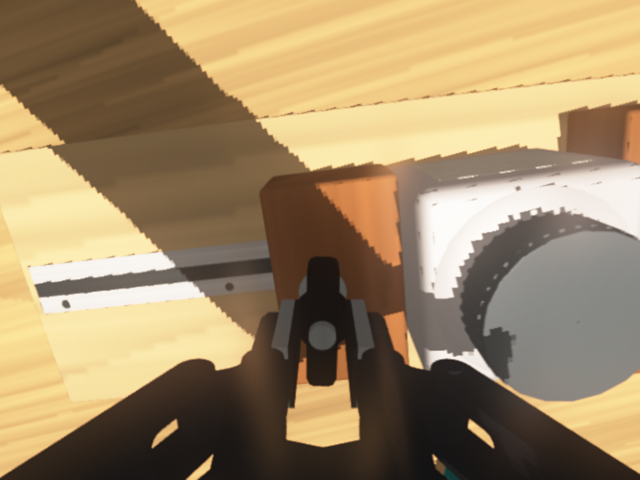

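>>> send_rows(moves=[{"dx": 0.08,"dy": 0.5,"dz": 0,"ax": 0,"ay": 0,"az": 0,"hand": 0}])

```text
time_s: 6.45
position: [0.5844, -0.0103, 0.1049]
tcp_rot: [[0.271, 0.963, -0.002], [0.963, -0.271, -0.004], [-0.005, -0.001, -1.0]]
force: [-2.6, -9.5, 3.8]
gripper_width: 0.0174
```

>>> send_rows(moves=[{"dx": 0.06,"dy": 0.4,"dz": 0,"ax": 0,"ay": 0,"az": 0,"hand": 0}])

```text
time_s: 6.55
position: [0.5849, -0.0076, 0.1049]
tcp_rot: [[0.272, 0.962, -0.003], [0.962, -0.272, -0.007], [-0.007, -0.001, -1.0]]
force: [-0.8, -8.1, 4.3]
gripper_width: 0.0176
```

>>> send_rows(moves=[{"dx": 0.05,"dy": 0.3,"dz": 0,"ax": 0.005,"ay": 0,"az": 0,"hand": 0}])

```text
time_s: 6.65
position: [0.5851, -0.0063, 0.1049]
tcp_rot: [[0.272, 0.962, -0.004], [0.962, -0.272, -0.005], [-0.006, -0.003, -1.0]]
force: [-2.1, -7.5, 3.8]
gripper_width: 0.0181
```

>>> send_rows(moves=[{"dx": 0.05,"dy": 0.3,"dz": 0,"ax": 0,"ay": 0,"az": 0,"hand": 0}])

```text
time_s: 6.75
position: [0.5852, -0.0058, 0.1049]
tcp_rot: [[0.274, 0.962, -0.006], [0.962, -0.274, -0.008], [-0.01, -0.003, -1.0]]
force: [-2.0, -9.0, 5.7]
gripper_width: 0.0181
```

>>> send_rows(moves=[{"dx": 0.1,"dy": 0.6,"dz": 0,"ax": 0.008,"ay": -0.003,"az": 0,"hand": 0}])

```text
time_s: 6.85
position: [0.5855, -0.0032, 0.1048]
tcp_rot: [[0.276, 0.961, -0.005], [0.961, -0.276, -0.005], [-0.007, -0.003, -1.0]]
force: [-4.6, -18.2, 8.2]
gripper_width: 0.0182
```

>>> send_rows(moves=[{"dx": 0.12,"dy": 0.8,"dz": 0,"ax": 0.005,"ay": -0.003,"az": 0,"hand": 0}])

```text
time_s: 6.95
position: [0.5857, -0.0029, 0.1047]
tcp_rot: [[0.28, 0.96, -0.006], [0.96, -0.28, -0.012], [-0.013, -0.003, -1.0]]
force: [-5.9, -25.4, 13.0]
gripper_width: 0.0181
```

```bash
python3 -c "
from h import *
st()
d=get_image('wrist');cv2.imwrite('pics/w7.png',d['img'][:,:,::-1])
d=get_image('top');crop(d,245,210,140,90,5.5,'pics/t2.png')
st()"
```

```text
t 6.95 pos [ 0.5857 -0.0029  0.1047] yaw 73.8 tilt xy [-0.0061 -0.0115] F [ -5.9 -25.4  13. ] T [-5.64  1.36  0.11] w 0.0181 q [ 0.34  0.69 -0.57  1.78  0.5   0.83  0.81]
t 7.05 pos [ 0.5856 -0.0031  0.1048] yaw 73.7 tilt xy [-0.0062 -0.0117] F [ -5.6 -19.2  10.1] T [-4.1   1.14  0.13] w 0.0178 q [ 0.33  0.69 -0.57  1.78  0.5   0.83  0.81]
```

View pics/w7.png

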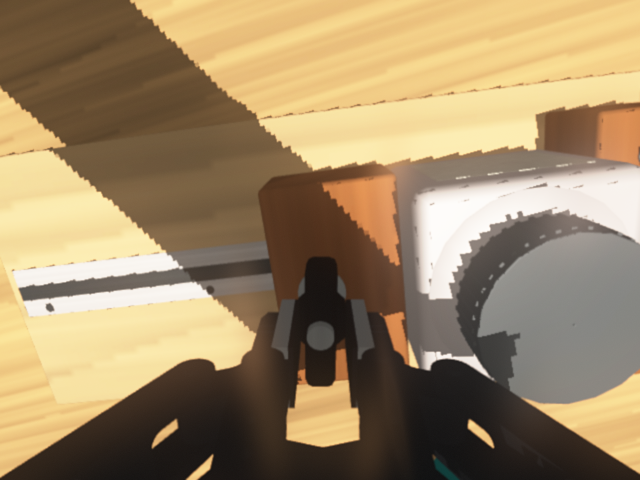

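View pics/t2.png

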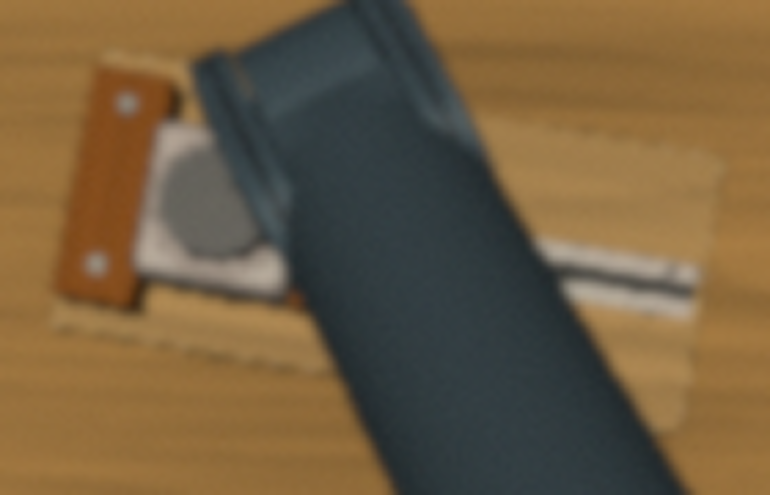

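>>> send_rows(moves=[{"dx": 0.06,"dy": 0.4,"dz": 0,"ax": 0.01,"ay": -0.005,"az": -0.14,"hand": 0},{"dx": 0.06,"dy": 0.4,"dz": 0,"ax": 0,"ay": 0,"az": -0.14,"hand": 0},{"dx": 0.06,"dy": 0.4,"dz": 0,"ax": 0,"ay": 0,"az": -0.14,"hand": 0}])

```text
time_s: 7.35
position: [0.5856, -0.0033, 0.1049]
tcp_rot: [[0.663, 0.748, -0.01], [0.748, -0.664, -0.014], [-0.017, 0.002, -1.0]]
force: [-2.9, -10.6, 3.4]
gripper_width: 0.0177
```

```bash
python3 -c "
from h import *
st()"
```

```text
t 7.35 pos [ 0.5856 -0.0033  0.1049] yaw 48.4 tilt xy [-0.01   -0.0141] F [ -2.9 -10.6   3.4] T [-2.32  0.45  0.24] w 0.0177 q [ 0.26  0.67 -0.46  1.78  0.41  0.81  0.43]
```

>>> send_rows(moves=[{"dx": 0.06,"dy": 0.4,"dz": 0,"ax": 0.014,"ay": -0.01,"az": -0.14,"hand": 0},{"dx": 0.06,"dy": 0.4,"dz": 0,"ax": 0.003,"ay": 0,"az": -0.14,"hand": 0},{"dx": 0.06,"dy": 0.4,"dz": 0,"ax": 0.003,"ay": 0,"az": -0.14,"hand": 0},{"dx": 0.06,"dy": 0.4,"dz": 0,"ax": 0.003,"ay": 0,"az": -0.14,"hand": 0}])

```text
time_s: 7.75
position: [0.5855, -0.0035, 0.1049]
tcp_rot: [[0.968, 0.25, -0.01], [0.25, -0.968, -0.008], [-0.012, 0.005, -1.0]]
force: [-2.7, -10.6, 4.0]
gripper_width: 0.0178
```

```bash
python3 -c "
from h import *
st()
d=get_image('wrist');crop(d,160,100,320,380,1.5,'pics/w8.png')"
```

```text
t 7.75 pos [ 0.5855 -0.0035  0.1049] yaw 14.5 tilt xy [-0.01   -0.0082] F [ -2.7 -10.6   4. ] T [-2.46  0.48  0.3 ] w 0.0178 q [ 0.16  0.64 -0.32  1.79  0.29  0.77 -0.06]
```

View pics/w8.png

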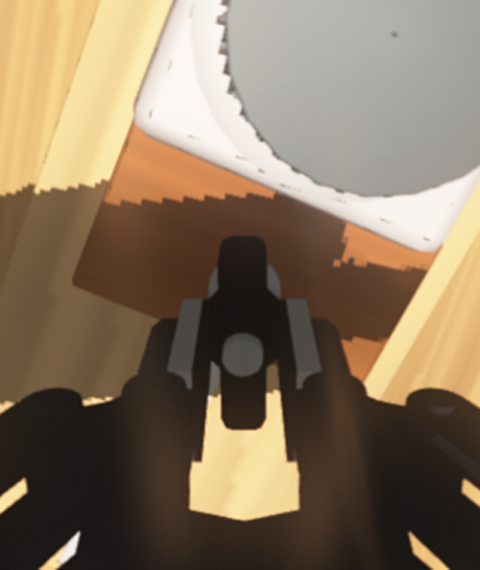

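>>> send_rows(moves=[{"dx": 0.06,"dy": 0.4,"dz": 0,"ax": 0.008,"ay": -0.01,"az": -0.12,"hand": 0},{"dx": 0.06,"dy": 0.4,"dz": 0,"ax": 0.003,"ay": 0,"az": -0.12,"hand": 0}])

```text
time_s: 8.0
position: [0.5853, -0.0036, 0.105]
tcp_rot: [[1.0, -0.007, -0.004], [-0.007, -1.0, -0.006], [-0.004, 0.006, -1.0]]
force: [-3.0, -10.1, 4.1]
gripper_width: 0.0178
```

```bash
python3 -c "
from h import *
st()"
```

```text
t 8.0 pos [ 0.5853 -0.0036  0.105 ] yaw -0.4 tilt xy [-0.0045 -0.0063] F [ -3.  -10.1   4.1] T [-2.4   0.53  0.46] w 0.0178 q [ 0.12  0.63 -0.26  1.79  0.23  0.75 -0.27]
```

>>> send_rows(moves=[{"dx": 0,"dy": 0,"dz": 0,"ax": 0.005,"ay": 0,"az": -0.1,"hand": 0}])

```text
time_s: 8.1
position: [0.5851, -0.0057, 0.105]
tcp_rot: [[0.994, -0.111, -0.005], [-0.111, -0.994, -0.004], [-0.005, 0.005, -1.0]]
force: [-0.7, -9.9, 0.9]
gripper_width: 0.0177
```

```bash
python3 -c "
from h import *
st()"
```

```text
t 8.1 pos [ 0.5851 -0.0057  0.105 ] yaw -6.4 tilt xy [-0.0054 -0.004 ] F [-0.7 -9.9  0.9] T [-1.55  0.21 -0.19] w 0.0177 q [ 0.11  0.63 -0.24  1.8   0.21  0.75 -0.35]
```

```bash
python3 -c "
from h import *
d=get_image('wrist');crop(d,160,100,320,380,1.5,'pics/w9.png');st()"
```

```text
t 8.15 pos [ 0.585  -0.0068  0.105 ] yaw -6.8 tilt xy [-0.0057 -0.0043] F [ -0.7 -10.1   4. ] T [-2.21  0.35 -0.25] w 0.0177 q [ 0.11  0.63 -0.23  1.8   0.21  0.75 -0.36]
```

View pics/w9.png

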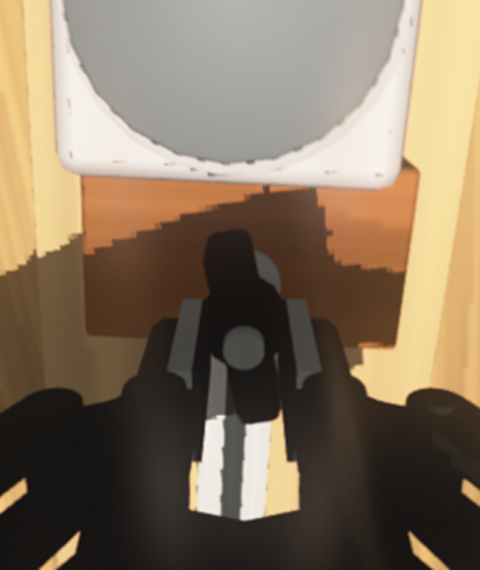

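>>> send_rows(moves=[{"dx": 0,"dy": 0,"dz": 0,"ax": 0,"ay": 0,"az": 0,"hand": 4},{"dx": 0,"dy": 0,"dz": 0,"ax": 0,"ay": 0,"az": 0,"hand": 4},{"dx": 0,"dy": 0,"dz": 1,"ax": 0,"ay": 0,"az": 0,"hand": 5},{"dx": 0,"dy": 0,"dz": 3,"ax": 0,"ay": 0,"az": 0,"hand": 8.5},{"dx": 0,"dy": 0,"dz": 4,"ax": 0,"ay": 0,"az": 0,"hand": 8.5},{"dx": 0,"dy": 0,"dz": 4,"ax": 0,"ay": 0,"az": 0,"hand": 8.5},{"dx": 0,"dy": 0,"dz": 0,"ax": 0,"ay": 0,"az": 0,"hand": 8.5}])

```text
time_s: 8.85
position: [0.5843, 0.0007, 0.2306]
tcp_rot: [[0.994, -0.111, -0.005], [-0.111, -0.994, 0.004], [-0.006, -0.003, -1.0]]
force: [0.3, -0.1, 1.4]
gripper_width: 0.0846
```

```bash
python3 -c "
from h import *
st()
d=get_image('wrist');cv2.imwrite('pics/w10.png',d['img'][:,:,::-1]);np.save('w10.npy',d,allow_pickle=True)"
```

```text
t 8.85 pos [0.5843 0.0007 0.2306] yaw -6.4 tilt xy [-0.0054  0.0037] F [ 0.3 -0.1  1.4] T [ 0.03 -0.04 -0.08] w 0.0846 q [ 0.13  0.46 -0.28  1.72  0.14  0.99 -0.31]
```

View pics/w10.png

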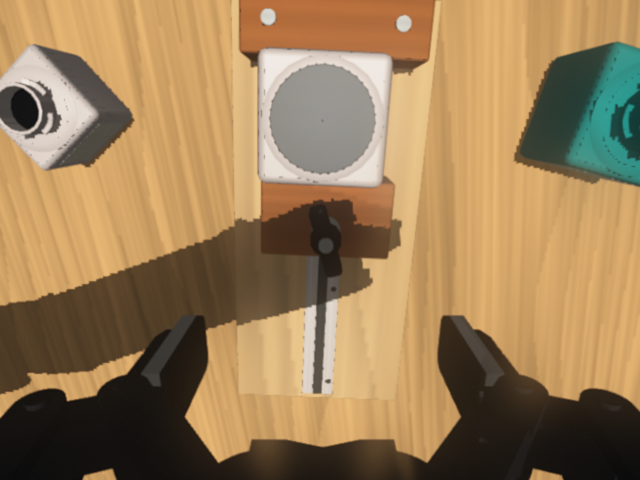

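```bash
python3 -c "
from h import *
d=np.load('w10.npy',allow_pickle=True).item()
crop(d,230,0,210,160,3.7,'pics/w10a.png'); crop(d,240,160,180,130,4.4,'pics/w10b.png')"
```

```text
(no output)
```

View pics/w10a.png

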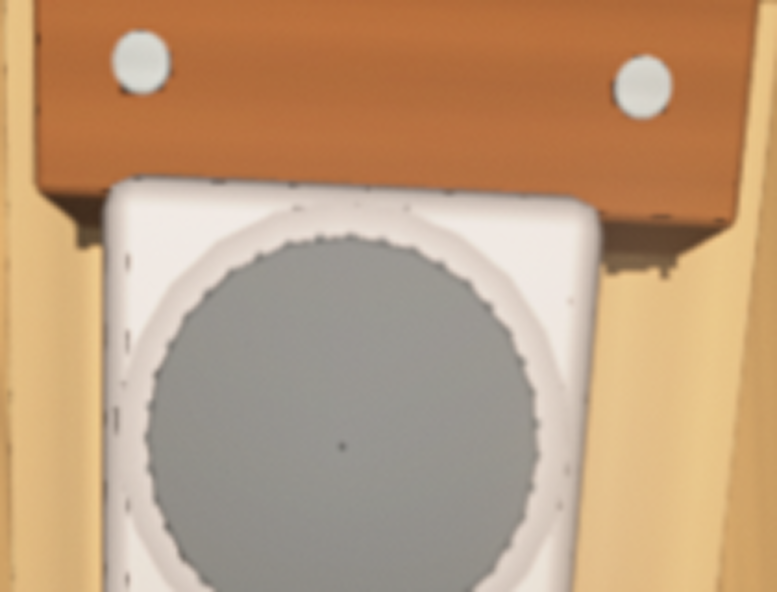

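View pics/w10b.png

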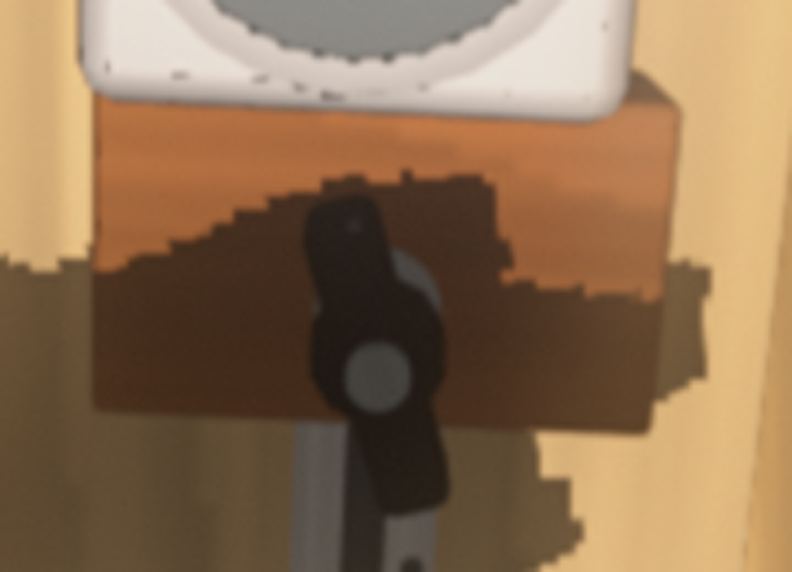

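```bash
python3 - <<'E'
from h import *
d=np.load('w10.npy',allow_pickle=True).item()
def P(u0,v0,s,l,z): return np.array([atz(d,u0+(a+.5)/s-.5,v0+(b+.5)/s-.5,z)[:2] for a,b in l])
def A(q): return [round(float(np.degrees(np.arctan2(*(b-a)[::-1]))),1) for a,b in zip(q[:-1],q[1:])]
w=P(240,160,4.4,[(415,508),(341,198)],.1); print("wing",w,A(w),np.linalg.norm(w[0]-w[1]))
w=P(240,160,4.4,[(305,220),(385,505)],.1); print("wing left edge",A(w)); w=P(240,160,4.4,[(378,215),(449,490)],.1); print("wing right",A(w))
s=P(240,160,4.4,[(94,409),(648,432)],.063); print("stop back",s,A(s))
l=P(230,0,3.7,[(342,447)],.123); print("lid dot",l)
f=P(230,0,3.7,[(38,188),(735,220)],.063); print("fence edge",f,A(f),f.mean(0))
j=P(230,0,3.7,[(110,180),(600,200)],.096); print("jar far",j,A(j))
j=P(240,160,4.4,[(82,100),(628,118)],.096); print("jar near",j,A(j))
print("bolt",P(240,160,4.4,[(378,376)],.103))
s=P(240,160,4.4,[(94,409),(648,432)],.063).mean(0); print("gap",np.linalg.norm(f.mean(0)-s)-.06)
E
```

```text
wing [[ 0.58824958 -0.02596981]
 [ 0.58240165  0.0243995 ]] [96.6] 0.050707653557055726
wing left edge [-81.5]
wing right [-82.0]
stop back [[ 0.53314269 -0.01580942]
 [ 0.62999164 -0.03078402]] [-8.8]
lid dot [[0.59167413 0.07651808]]
fence edge [[0.54116054 0.12809649]
 [0.66736978 0.10848383]] [-8.8] [0.60426516 0.11829016]
jar far [[0.558794   0.1221373 ]
 [0.63740742 0.11025774]] [-8.6]
jar near [[0.54562017 0.04259233]
 [0.62613428 0.03093622]] [-8.2]
bolt [[ 0.58494292 -0.00283667]]
gap 0.08339470826267462
```

Wing angle puts the knob at about 1.29 rad, so it is not quite at its end stop. I'll go back and finish it.

>>> send_rows(moves=[{"dx": 0.1,"dy": -0.3,"dz": -4,"ax": -0.004,"ay": -0.005,"az": 0,"hand": 6},{"dx": 0,"dy": 0,"dz": -4,"ax": 0,"ay": 0,"az": 0,"hand": 3.6},{"dx": 0,"dy": 0,"dz": 0,"ax": 0,"ay": 0,"az": 0,"hand": 3.6}])

```text
time_s: 9.2
position: [0.5842, -0.0002, 0.1474]
tcp_rot: [[0.994, -0.108, -0.0], [-0.108, -0.994, 0.002], [-0.0, -0.002, -1.0]]
force: [-1.0, 0.1, 0.5]
gripper_width: 0.0435
```

```bash
python3 -c "
from h import *
st()"
```

```text
t 9.2 pos [ 5.842e-01 -2.000e-04  1.474e-01] yaw -6.2 tilt xy [-0.0001  0.0016] F [-1.   0.1  0.5] T [0.01 0.03 0.01] w 0.0435 q [ 0.12  0.56 -0.26  1.78  0.18  0.82 -0.34]
```

>>> send_rows(moves=[{"dx": 0.1,"dy": -0.3,"dz": -2,"ax": 0,"ay": 0,"az": 0,"hand": 3.4},{"dx": 0,"dy": 0,"dz": -2.1,"ax": 0,"ay": 0,"az": 0,"hand": 3.4},{"dx": 0,"dy": 0,"dz": 0,"ax": 0,"ay": 0,"az": 0,"hand": 3.4}])

```text
time_s: 9.5
position: [0.5855, -0.0014, 0.1073]
tcp_rot: [[0.994, -0.105, -0.001], [-0.105, -0.994, 0.003], [-0.001, -0.003, -1.0]]
force: [-0.4, -0.7, 0.4]
gripper_width: 0.0338
```

```bash
python3 -c "
from h import *
st()"
```

```text
t 9.5 pos [ 0.5855 -0.0014  0.1073] yaw -6.0 tilt xy [-0.0008  0.0033] F [-0.4 -0.7  0.4] T [-0.    0.05  0.02] w 0.0338 q [ 0.11  0.62 -0.24  1.8   0.2   0.75 -0.35]
```

>>> send_rows(moves=[{"dx": 0,"dy": -0.2,"dz": -0.2,"ax": 0,"ay": 0,"az": 0,"hand": 2.5},{"dx": 0,"dy": 0,"dz": 0,"ax": 0,"ay": 0,"az": 0,"hand": 0},{"dx": 0,"dy": 0,"dz": 0,"ax": 0,"ay": 0,"az": 0,"hand": 0},{"dx": 0,"dy": 0,"dz": 0,"ax": 0,"ay": 0,"az": 0,"hand": 0},{"dx": 0,"dy": 0,"dz": 0,"ax": 0,"ay": 0,"az": 0,"hand": 0}])

```text
time_s: 10.0
position: [0.5853, -0.003, 0.107]
tcp_rot: [[0.994, -0.105, -0.001], [-0.105, -0.994, 0.004], [-0.002, -0.004, -1.0]]
force: [1.8, 0.3, -9.3]
gripper_width: 0.0172
```

```bash
python3 -c "
from h import *
st()
d=get_image('wrist');crop(d,160,100,320,380,1.5,'pics/w11.png')"
```

```text
t 10.0 pos [ 0.5853 -0.003   0.107 ] yaw -6.0 tilt xy [-0.0011  0.0041] F [ 1.8  0.3 -9.3] T [ 0.04 -0.24  0.01] w 0.0172 q [ 0.11  0.62 -0.24  1.8   0.2   0.75 -0.34]
```

View pics/w11.png

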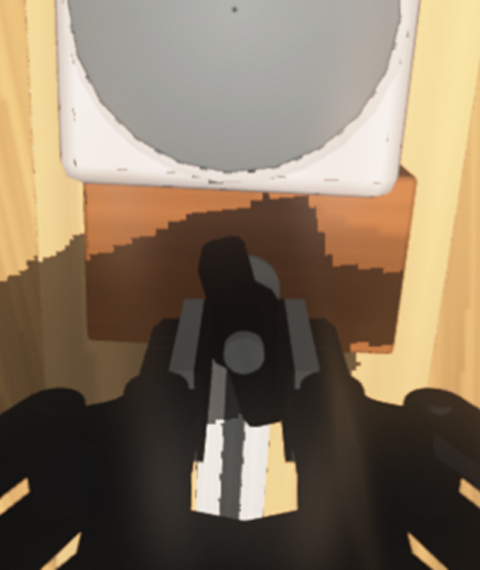

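>>> send_rows(moves=[{"dx": 0,"dy": 0,"dz": 0,"ax": 0,"ay": 0,"az": -0.12,"hand": 0}])

```text
time_s: 10.15
position: [0.5854, -0.0031, 0.1071]
tcp_rot: [[0.975, -0.224, -0.001], [-0.224, -0.975, 0.004], [-0.001, -0.004, -1.0]]
force: [0.6, 1.3, -8.5]
gripper_width: 0.0172
```

```bash
python3 -c "
from h import *
st()"
```

```text
t 10.15 pos [ 0.5854 -0.0031  0.1071] yaw -12.9 tilt xy [-0.0005  0.0043] F [ 0.6  1.3 -8.5] T [-0.02 -0.24  0.28] w 0.0172 q [ 0.09  0.62 -0.22  1.8   0.18  0.74 -0.44]
```

>>> send_rows(moves=[{"dx": 0,"dy": 0,"dz": 0,"ax": 0,"ay": 0,"az": -0.12,"hand": 0}])

```text
time_s: 10.25
position: [0.5854, -0.0031, 0.1071]
tcp_rot: [[0.94, -0.342, 0.0], [-0.342, -0.94, 0.004], [-0.001, -0.004, -1.0]]
force: [0.5, -0.4, -9.2]
gripper_width: 0.017
```

```bash
python3 -c "
from h import *
st()
d=get_image('wrist');crop(d,160,100,320,380,1.5,'pics/w12.png')"
```

```text
t 10.25 pos [ 0.5854 -0.0031  0.1071] yaw -20.0 tilt xy [0.0001 0.0042] F [ 0.5 -0.4 -9.2] T [-0.1  -0.2   1.21] w 0.017 q [ 0.07  0.62 -0.18  1.8   0.15  0.74 -0.54]
```

View pics/w12.png

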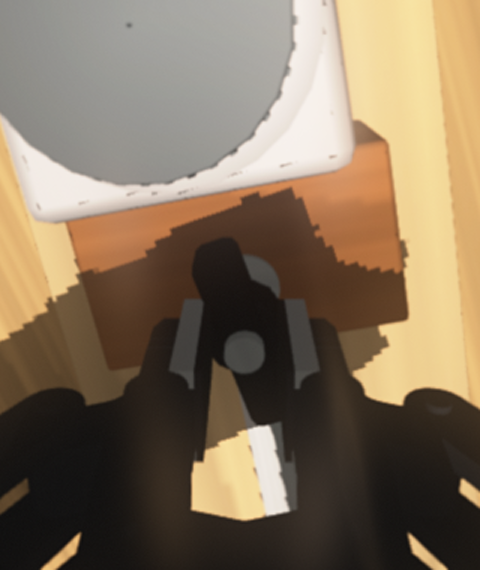

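>>> send_rows(moves=[{"dx": 0,"dy": 0,"dz": 0,"ax": 0,"ay": 0,"az": 0,"hand": 4},{"dx": 0,"dy": 0,"dz": 0,"ax": 0,"ay": 0,"az": 0,"hand": 4},{"dx": 0,"dy": 0,"dz": 1,"ax": 0,"ay": 0,"az": 0,"hand": 5},{"dx": 0,"dy": 0,"dz": 3,"ax": 0,"ay": 0,"az": 0,"hand": 8.5},{"dx": 0,"dy": 0,"dz": 4,"ax": 0,"ay": 0,"az": 0,"hand": 8.5},{"dx": 0,"dy": 0,"dz": 4,"ax": 0,"ay": 0,"az": 0,"hand": 8.5},{"dx": 0,"dy": 0,"dz": 0,"ax": 0,"ay": 0,"az": 0,"hand": 8.5}])

```text
time_s: 11.0
position: [0.5883, -0.0025, 0.2392]
tcp_rot: [[0.941, -0.337, 0.009], [-0.337, -0.941, 0.005], [0.007, -0.007, -1.0]]
force: [-0.2, 0.7, 0.4]
gripper_width: 0.085
```

```bash
python3 -c "
from h import *
st()
d=get_image('wrist');cv2.imwrite('pics/w13.png',d['img'][:,:,::-1]);np.save('w13.npy',d,allow_pickle=True)
c=proj(d,[[.5855,-.003,.1]])[0];print(c); u,v=int(c[0])-90,int(c[1])-70; print(u,v); crop(d,u,v,180,140,4.2,'pics/w13b.png')"
```

```text
t 11.0 pos [ 0.5883 -0.0025  0.2392] yaw -19.7 tilt xy [0.0087 0.0048] F [-0.2  0.7  0.4] T [ 0.01 -0.07 -0.02] w 0.085 q [ 0.09  0.44 -0.21  1.71  0.1   0.99 -0.5 ]
[317.94001512 237.94869394]
227 167
```

View pics/w13b.png

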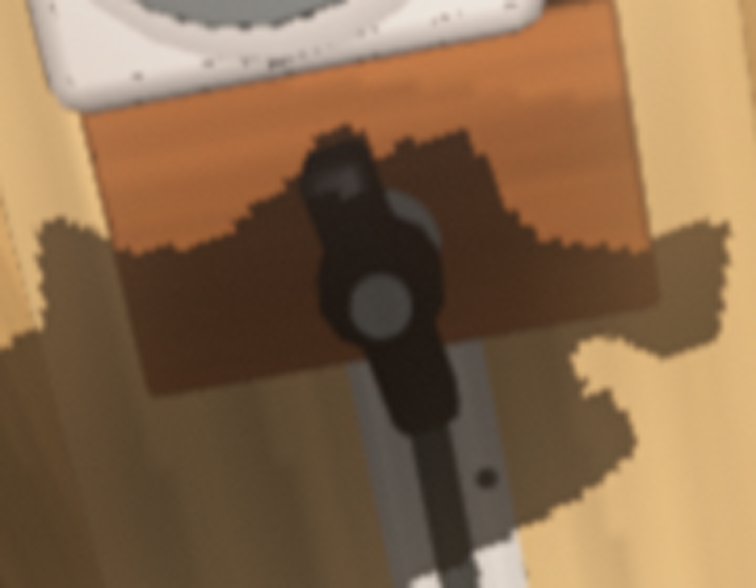

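View pics/w13.png

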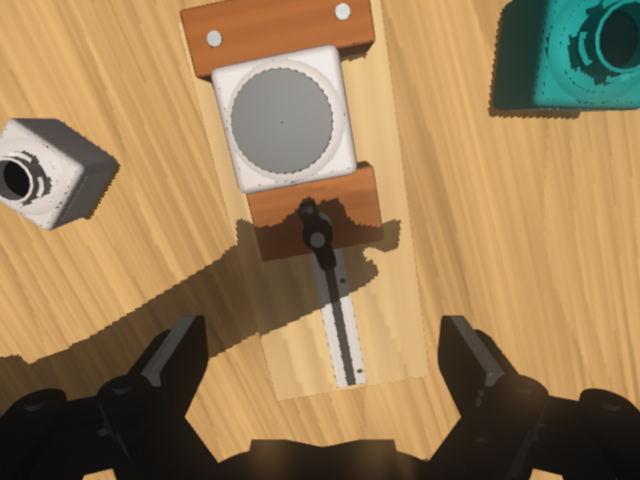

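```bash
python3 - <<'E'
from h import *
d=np.load('w13.npy',allow_pickle=True).item()
def P(u0,v0,s,l,z): return np.array([atz(d,u0+(a+.5)/s-.5,v0+(b+.5)/s-.5,z)[:2] for a,b in l])
def A(q): return [round(float(np.degrees(np.arctan2(*(b-a)[::-1]))),1) for a,b in zip(q[:-1],q[1:])]
print(A(P(227,167,4.2,[(310,205),(394,420)],.1)),A(P(227,167,4.2,[(372,170),(455,400)],.1)),A(P(227,167,4.2,[(338,140),(430,430)],.1)))
print("stop back",A(P(227,167,4.2,[(155,396),(657,303)],.063)), "stop R",A(P(227,167,4.2,[(615,5),(657,303)],.063)))
print("lid",[atz(d,282,122,.123).round(4)])
# segmentation of wing by depth
D=d["depth"];pts=[]
for v in range(190,290):
    for u in range(280,350):
        p=d["origin"]+ray(d,u,v)*D[v,u]
        if .0975<p[2]<.1025 and np.hypot(p[0]-.5855,p[1]+.003)<.03: pts.append(p[:2])
pts=np.array(pts,np.float32);r=cv2.minAreaRect(pts*1000);print(len(pts),r)
w,V=np.linalg.eigh(np.cov(pts.T));print(np.degrees(np.arctan2(V[1,1],V[0,1])),np.sqrt(w))
E
```

```text
[-89.6] [-90.5] [-92.9]
stop back [-8.8] stop R [-99.6]
lid [array([0.5921, 0.0766, 0.123 ])]
936 ((585.1407470703125, -2.6266727447509766), (11.88983154296875, 48.95805740356445), 0.41047653555870056)
90.50448160283469 [0.00335767 0.01489096]
```

Knob is at about 1.41 rad, which is its end stop. Next is the lid.

>>> send_rows(moves=[{"dx": 0.2,"dy": 4,"dz": 0,"ax": -0.005,"ay": 0.008,"az": -0.14,"hand": 8.5},{"dx": 0.2,"dy": 4,"dz": -1,"ax": 0,"ay": 0,"az": -0.12,"hand": 8.5},{"dx": 0,"dy": 0,"dz": -3,"ax": 0,"ay": 0,"az": 0,"hand": 8.5},{"dx": 0,"dy": 0,"dz": 0,"ax": 0,"ay": 0,"az": 0,"hand": 8.5}])

```text
time_s: 11.45
position: [0.5911, 0.0774, 0.1975]
tcp_rot: [[0.816, -0.578, -0.001], [-0.578, -0.816, -0.001], [-0.0, 0.001, -1.0]]
force: [0.7, -0.5, -1.1]
gripper_width: 0.085
```

```bash
python3 -c "
from h import *
st()"
```

```text
t 11.45 pos [0.5911 0.0774 0.1975] yaw -35.3 tilt xy [-0.0008 -0.001 ] F [ 0.7 -0.5 -1.1] T [-0.02  0.02 -0.03] w 0.085 q [-0.08  0.51 -0.17  1.72  0.1   0.92 -0.91]
```

>>> send_rows(moves=[{"dx": 0.1,"dy": -0.1,"dz": -3,"ax": 0,"ay": 0,"az": 0,"hand": 8.5},{"dx": 0,"dy": 0,"dz": -3,"ax": 0,"ay": 0,"az": 0,"hand": 8.5},{"dx": 0,"dy": 0,"dz": 0,"ax": 0,"ay": 0,"az": 0,"hand": 8.5}])

```text
time_s: 11.75
position: [0.5931, 0.0757, 0.1386]
tcp_rot: [[0.817, -0.576, 0.001], [-0.576, -0.817, -0.001], [0.001, -0.0, -1.0]]
force: [-0.5, 0.7, -0.8]
gripper_width: 0.0852
```

```bash
python3 -c "
from h import *
st()
d=get_image('wrist');cv2.imwrite('pics/w14.png',d['img'][:,:,::-1])"
```

```text
t 11.75 pos [0.5931 0.0757 0.1386] yaw -35.2 tilt xy [ 0.001  -0.0007] F [-0.5  0.7 -0.8] T [-0.01 -0.01 -0.  ] w 0.0852 q [-0.09  0.58 -0.16  1.76  0.12  0.81 -0.92]
```

View pics/w14.png

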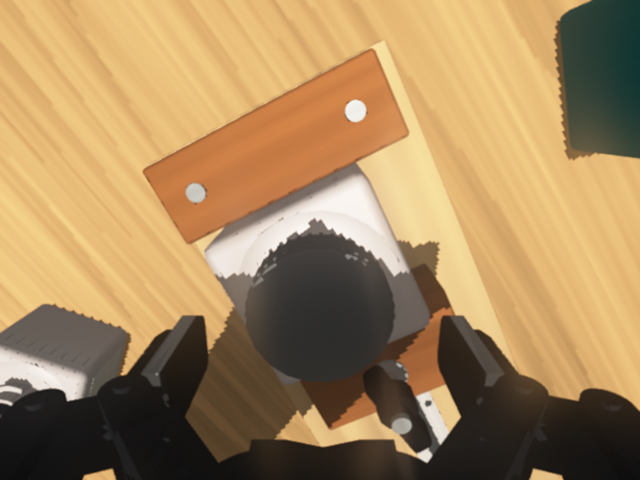

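>>> send_rows(moves=[{"dx": -0.1,"dy": 0.1,"dz": -1.6,"ax": 0,"ay": 0,"az": 0,"hand": 8.5},{"dx": 0,"dy": 0,"dz": -1.1,"ax": 0,"ay": 0,"az": 0,"hand": 8.5},{"dx": 0,"dy": 0,"dz": 0,"ax": 0,"ay": 0,"az": 0,"hand": 8.5}])

```text
time_s: 12.1
position: [0.5962, 0.0759, 0.1163]
tcp_rot: [[0.816, -0.578, 0.01], [-0.578, -0.816, 0.0], [0.008, -0.006, -1.0]]
force: [-0.1, -0.1, -0.1]
gripper_width: 0.085
```

```bash
python3 -c "
from h import *
st()"
```

```text
t 12.1 pos [0.5962 0.0759 0.1163] yaw -35.3 tilt xy [0.0101 0.0003] F [-0.1 -0.1 -0.1] T [ 0.04  0.01 -0.  ] w 0.085 q [-0.09  0.62 -0.15  1.77  0.13  0.76 -0.92]
```

>>> send_rows(moves=[{"dx": -0.4,"dy": 0.07,"dz": -0.4,"ax": 0,"ay": 0.01,"az": 0,"hand": 8.5},{"dx": 0,"dy": 0,"dz": 0,"ax": 0,"ay": 0,"az": 0,"hand": 8.5}])

```text
time_s: 12.3
position: [0.5924, 0.0766, 0.1129]
tcp_rot: [[0.816, -0.578, 0.0], [-0.578, -0.816, 0.0], [-0.0, -0.001, -1.0]]
force: [0.9, 0.2, -0.3]
gripper_width: 0.0848
```

```bash
python3 -c "
from h import *
st()"
```

```text
t 12.3 pos [0.5924 0.0766 0.1129] yaw -35.3 tilt xy [0.0003 0.0005] F [ 0.9  0.2 -0.3] T [0.01 0.02 0.05] w 0.0848 q [-0.09  0.62 -0.15  1.77  0.13  0.76 -0.92]
```

Well centred and level, so I'll close.

>>> send_rows(moves=[{"dx": 0,"dy": 0,"dz": 0,"ax": 0,"ay": 0,"az": 0,"hand": 6.5},{"dx": 0,"dy": 0,"dz": 0,"ax": 0,"ay": 0,"az": 0,"hand": 4},{"dx": 0,"dy": 0,"dz": 0,"ax": 0,"ay": 0,"az": 0,"hand": 0},{"dx": 0,"dy": 0,"dz": 0,"ax": 0,"ay": 0,"az": 0,"hand": 0},{"dx": 0,"dy": 0,"dz": 0,"ax": 0,"ay": 0,"az": 0,"hand": 0}])

```text
time_s: 12.8
position: [0.5925, 0.077, 0.1143]
tcp_rot: [[0.816, -0.578, 0.001], [-0.578, -0.816, 0.001], [0.0, -0.001, -1.0]]
force: [-0.0, -1.1, 0.6]
gripper_width: 0.0583
```

```bash
python3 -c "
from h import *
st()
d=get_image('wrist');cv2.imwrite('pics/w15.png',d['img'][:,:,::-1])"
```

```text
t 12.8 pos [0.5925 0.077  0.1143] yaw -35.3 tilt xy [0.0008 0.0008] F [-0.  -1.1  0.6] T [0.04 0.15 0.01] w 0.0583 q [-0.09  0.62 -0.15  1.77  0.13  0.76 -0.92]
```

View pics/w15.png

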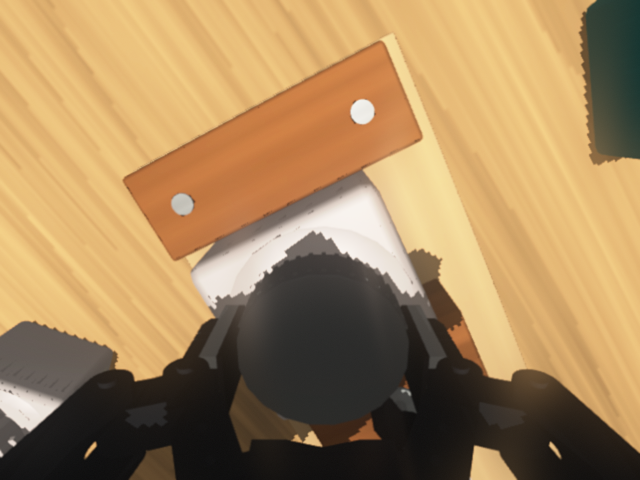

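>>> send_rows(moves=[{"dx": 0,"dy": 0,"dz": 0,"ax": 0,"ay": 0,"az": 0.1,"hand": 0},{"dx": 0,"dy": 0,"dz": 0,"ax": 0,"ay": 0,"az": 0.12,"hand": 0}])

```text
time_s: 13.05
position: [0.5926, 0.0776, 0.1143]
tcp_rot: [[0.925, -0.381, 0.001], [-0.381, -0.925, 0.001], [0.0, -0.002, -1.0]]
force: [0.6, 1.6, -0.8]
gripper_width: 0.0582
```

```bash
python3 -c "
from h import *
st()
d=get_image('wrist');cv2.imwrite('pics/w16.png',d['img'][:,:,::-1])"
```

```text
t 13.05 pos [0.5926 0.0776 0.1143] yaw -22.4 tilt xy [0.0009 0.0014] F [ 0.6  1.6 -0.8] T [ 0.3  -0.14 -0.04] w 0.0582 q [-0.05  0.62 -0.21  1.76  0.17  0.77 -0.74]
```

View pics/w16.png

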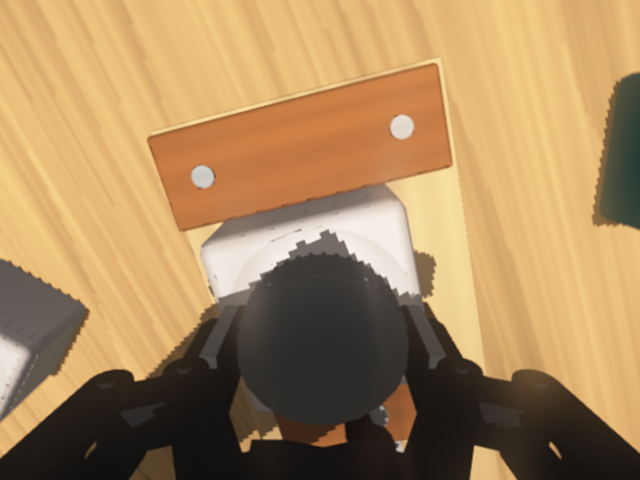

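>>> send_rows(moves=[{"dx": 0,"dy": 0,"dz": 0,"ax": 0,"ay": 0,"az": 0.13,"hand": 0},{"dx": 0,"dy": 0,"dz": 0,"ax": 0,"ay": 0,"az": 0.13,"hand": 0}])

```text
time_s: 13.3
position: [0.5926, 0.0781, 0.1143]
tcp_rot: [[0.993, -0.12, 0.001], [-0.12, -0.993, 0.002], [0.0, -0.002, -1.0]]
force: [-0.2, -1.2, -0.3]
gripper_width: 0.0583
```

```bash
python3 -c "
from h import *
st()"
```

```text
t 13.3 pos [0.5926 0.0781 0.1143] yaw -6.9 tilt xy [0.0005 0.0021] F [-0.2 -1.2 -0.3] T [-0.17  0.25 -0.06] w 0.0583 q [-0.    0.63 -0.28  1.76  0.23  0.78 -0.51]
```

>>> send_rows(moves=[{"dx": 0,"dy": 0,"dz": 0,"ax": 0,"ay": 0,"az": 0.13,"hand": 0},{"dx": 0,"dy": 0,"dz": 0,"ax": 0,"ay": 0,"az": 0.13,"hand": 0}])

```text
time_s: 13.5
position: [0.5925, 0.078, 0.1143]
tcp_rot: [[0.989, 0.146, -0.0], [0.146, -0.989, 0.002], [-0.0, -0.002, -1.0]]
force: [-1.2, -0.1, 0.7]
gripper_width: 0.0585
```

```bash
python3 -c "
from h import *
st()"
```

```text
t 13.5 pos [0.5925 0.078  0.1143] yaw 8.4 tilt xy [-0.0005  0.0019] F [-1.2 -0.1  0.7] T [-0.01  0.19  0.01] w 0.0585 q [ 0.04  0.64 -0.34  1.76  0.28  0.79 -0.29]
```

>>> send_rows(moves=[{"dx": 0,"dy": 0,"dz": 0,"ax": 0,"ay": 0,"az": 0.13,"hand": 0},{"dx": 0,"dy": 0,"dz": 0,"ax": 0,"ay": 0,"az": 0.13,"hand": 0},{"dx": 0,"dy": 0,"dz": 0,"ax": 0,"ay": 0,"az": 0,"hand": 0}])

```text
time_s: 13.8
position: [0.5924, 0.0777, 0.1143]
tcp_rot: [[0.917, 0.4, -0.001], [0.4, -0.917, 0.002], [-0.001, -0.002, -1.0]]
force: [-0.0, -0.6, 0.0]
gripper_width: 0.0586
```

```bash
python3 -c "
from h import *
st()
d=get_image('wrist');cv2.imwrite('pics/w17.png',d['img'][:,:,::-1])"
```

```text
t 13.8 pos [0.5924 0.0777 0.1143] yaw 23.6 tilt xy [-0.0014  0.0018] F [-0.  -0.6  0. ] T [-0.04 -0.05  0.01] w 0.0586 q [ 0.09  0.65 -0.41  1.75  0.34  0.81 -0.07]
```

View pics/w17.png

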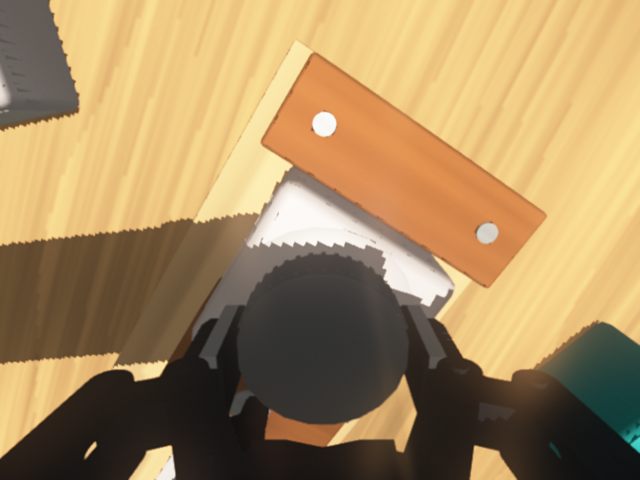

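>>> send_rows(moves=[{"dx": 0,"dy": 0,"dz": 0.3,"ax": 0,"ay": 0,"az": 0,"hand": 0},{"dx": 0,"dy": 0,"dz": 0.3,"ax": 0,"ay": 0,"az": 0,"hand": 0}])

```text
time_s: 14.05
position: [0.5923, 0.0774, 0.1202]
tcp_rot: [[0.921, 0.39, -0.002], [0.39, -0.921, 0.001], [-0.001, -0.002, -1.0]]
force: [0.1, 1.1, -0.9]
gripper_width: 0.0583
```

```bash
python3 -c "
from h import *
st()"
```

```text
t 14.05 pos [0.5923 0.0774 0.1202] yaw 23.0 tilt xy [-0.0018  0.0015] F [ 0.1  1.1 -0.9] T [ 0.01 -0.05 -0.01] w 0.0583 q [ 0.09  0.64 -0.41  1.75  0.33  0.82 -0.07]
```

>>> send_rows(moves=[{"dx": 0,"dy": 0,"dz": 0.6,"ax": 0,"ay": 0,"az": 0,"hand": 0},{"dx": 0,"dy": 0,"dz": 0.6,"ax": 0,"ay": 0,"az": 0,"hand": 0}])

```text
time_s: 14.25
position: [0.592, 0.0775, 0.1329]
tcp_rot: [[0.922, 0.388, -0.002], [0.388, -0.922, 0.001], [-0.002, -0.002, -1.0]]
force: [0.2, 1.0, -0.5]
gripper_width: 0.0582
```

```bash
python3 -c "
from h import *
st()"
```

```text
t 14.25 pos [0.592  0.0775 0.1329] yaw 22.8 tilt xy [-0.0023  0.0011] F [ 0.2  1.  -0.5] T [-0.01  0.01  0.02] w 0.0582 q [ 0.1   0.63 -0.41  1.75  0.32  0.84 -0.07]
```

>>> send_rows(moves=[{"dx": 0,"dy": -0.05,"dz": 0.7,"ax": 0,"ay": -0.002,"az": 0,"hand": 0},{"dx": 0,"dy": 0,"dz": 0.7,"ax": 0,"ay": 0,"az": 0,"hand": 0},{"dx": 0,"dy": 0,"dz": 0,"ax": 0,"ay": 0,"az": 0,"hand": 0}])

```text
time_s: 14.55
position: [0.593, 0.0773, 0.1498]
tcp_rot: [[0.922, 0.387, 0.003], [0.387, -0.922, 0.001], [0.003, -0.0, -1.0]]
force: [-0.8, 0.2, -0.7]
gripper_width: 0.0588
```

```bash
python3 -c "
from h import *
st()
d=get_image('scene');crop(d,270,180,150,110,5,'pics/s3.png')
d=get_image('wrist');cv2.imwrite('pics/w18.png',d['img'][:,:,::-1])
d=get_image('top');crop(d,245,210,140,90,5.5,'pics/t3.png')
st()"
```

```text
t 14.55 pos [0.593  0.0773 0.1498] yaw 22.8 tilt xy [0.0026 0.0014] F [-0.8  0.2 -0.7] T [-0.05 -0.05  0.02] w 0.0588 q [ 0.1   0.6  -0.42  1.74  0.31  0.87 -0.06]
t 14.7 pos [0.5921 0.077  0.1484] yaw 22.8 tilt xy [0.0004 0.001 ] F [ 0.1 -0.1 -1.4] T [-0.06  0.01 -0.02] w 0.0585 q [ 0.1   0.6  -0.42  1.74  0.31  0.86 -0.06]
```

View pics/s3.png

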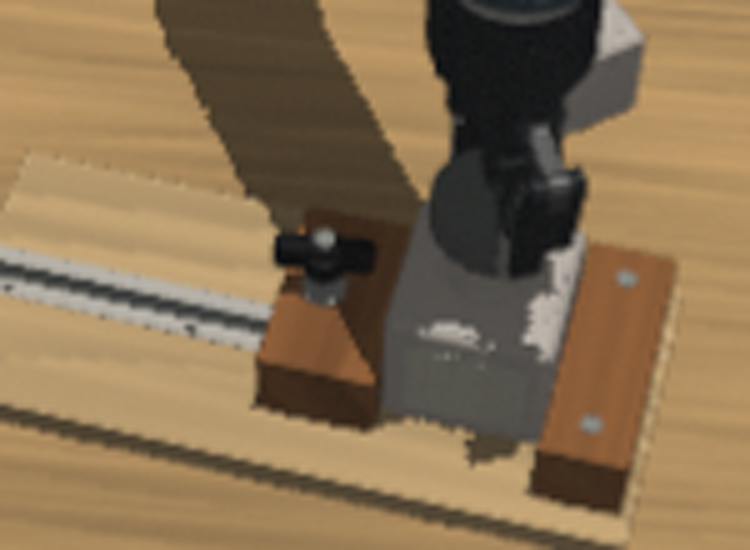

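View pics/w18.png

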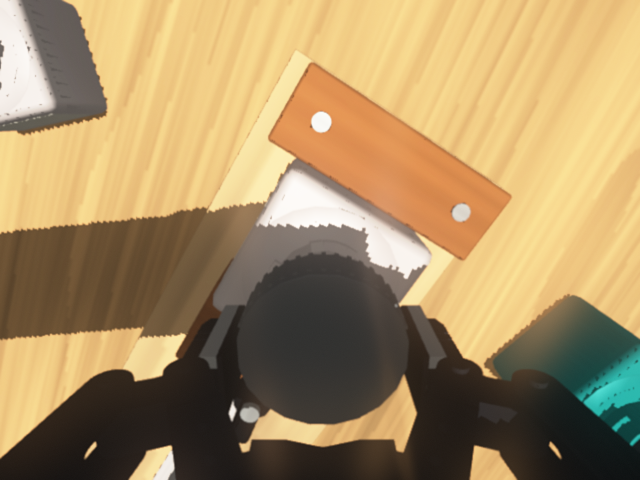

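```bash
python3 - <<'E'
from h import *
d=get_image('wrist');D=d['depth']
pts=[]
for v in range(285,400,5):
    for u in range(262,385,5):
        if D[v,u]>0: pts.append(d["origin"]+ray(d,u,v)*D[v,u])
p=np.array(pts); p=p[abs(p[:,2]-.157)<.02]
A=np.c_[p[:,:2]-p[:,:2].mean(0),np.ones(len(p))]; c=np.linalg.lstsq(A,p[:,2],rcond=None)[0]; print("lid top",len(p),p.mean(0),"slopes",c[:2],"std",p[:,2].std())
d=get_image('scene');D=d['depth']
P=np.array([d["origin"]+ray(d,u,v)*D[v,u] for v in range(200,300) for u in range(290,400)])
top=P[abs(P[:,2]-.157)<.004]; near=top[np.hypot(top[:,0]-.592,top[:,1]-.077)<.035]; print("scene lid top",len(near),near.mean(0),near[:,2].std())
sh=P[(abs(P[:,2]-.096)<.003)&(np.hypot(P[:,0]-.592,P[:,1]-.077)<.06)]; print("shoulder",len(sh),sh[:,2].mean(),cv2.minAreaRect((sh[:,:2]*1000).astype(np.float32)))
k=P[(abs(P[:,2]-.1)<.003)&(np.hypot(P[:,0]-.5855,P[:,1]+.003)<.03)]; print("knob",cv2.minAreaRect((k[:,:2]*1000).astype(np.float32)))
E
```

```text
lid top 573 [0.59012346 0.08141763 0.15640861] slopes [ 0.00549789 -0.00317115] std 0.000892766244880129
scene lid top 190 [0.59648917 0.06255427 0.15546197] 0.0015126575783720125
shoulder 353 0.09565204407361512 ((597.774658203125, 65.20320892333984), (97.46363830566406, 80.86072540283203), 80.80435943603516)
knob ((589.1443481445312, -6.020071029663086), (11.934396743774414, 46.90907287597656), 0.3614788055419922)
```

View pics/t3.png

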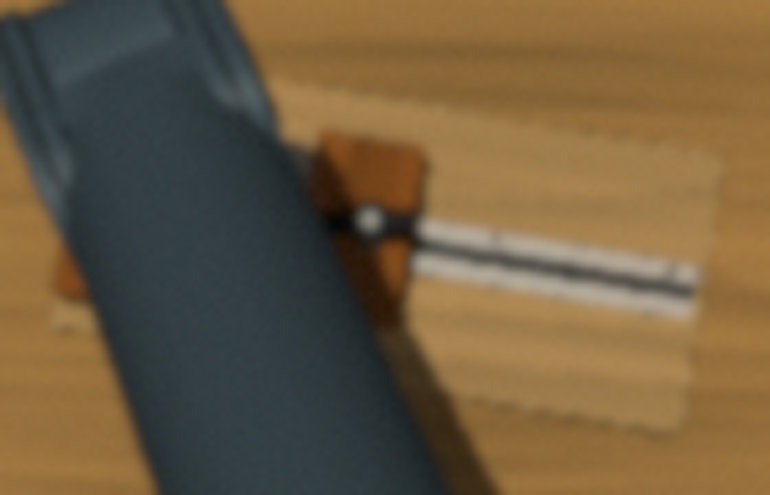

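```bash
python3 -c "
from h import *
st(); print(sign_off())"
```

```text
t 14.8 pos [0.5919 0.077  0.1481] yaw 22.8 tilt xy [-0.0002  0.001 ] F [-1.1  0.9 -0. ] T [-0.02 -0.02  0.01] w 0.0585 q [ 0.1   0.6  -0.42  1.74  0.31  0.86 -0.06]
the job is handed in; nothing more can be done
None
```

The job is handed in at 14.8 s. The jar is locked in the clamp and the gripper is holding the unscrewed lid over the open mouth.

- **Stop:** I slid it by its wing knob about 69 mm, until the jar was nipped against the fence at about 25 N of push. The measured gap was 83–84 mm, and the jar's sides lay within about 0.6° of the fence.
- **Knob:** The first turn slipped short; a look showed about 1.29 rad. I gripped it again and turned until it came up hard at 1.2 N m. The wing then measured about 1.41 rad, against an end stop of 1.4, and was unchanged in the last picture.
- **Lid:** I turned it 1.03 rad anticlockwise and lifted it straight up. No pull appeared in the wrist force. No mark on the lid showed its turn, so I inferred from the near-zero torque after the start that it turned with the fingers.
- **Last checks:**
  - The lid's top is at 0.156 m, so its skirt is about 15 mm clear of the rim.
  - It is level within about 0.4°, and the gripper is within 1–2 mm of the lid's closed position.
  - The jar's shoulder is still at its standing height of 0.096 m.
- **Disagreements:** The depth averages for the lid's and shoulder's sideways position were off because the gripper hid part of them. I relied on the wrist-camera measurement of the lid instead. I did not look again at the bar clamp, offcuts and brush; the arm did not go down near them.

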